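Set out movement carriers on their outlines and the inspection turntable

ROBOT

A 7-joint arm with a two-finger parallel gripper is mounted at the origin on the work surface. World frame = base frame: x ahead of the robot, y to its left, z up, the work surface at z = 0. Lengths are in m, angles in rad, forces in N, time in s.
With the tool pointing down it reaches from about 0.425 to 0.925 m from the base axis. Payload 6.8 kg.
Tool frame: the origin (TCP) lies between the finger pads; the fingertips stand 11 mm ahead of it and the grasp point (between the pads) lies 8 mm behind it; z points along the fingers, y is the line along which they close (so a half turn about z gives the same grasp; the last joint's range is limited). The gripper opens to 85 mm and grips with 20 to 120 N. Pads are 22 mm wide; open, the fingers measure 114 mm over their backs; the gripper's body (76 mm by 85 mm) begins 54 mm behind the grasp point. The pads swing forward as they close: fully open they stand 13 mm farther back than shut.
Start: joints at [-1.421, 0.477, 0.022, 1.555, -0.011, 1.109, -0.083], TCP at [0.172, 0.653, 0.242] pointing down, gripper open.
Joint ranges: [-2.96, 2.96], [-0.34, 2.1], [-1.41, 1.46], [0.24, 2.44], [-1.37, 4.51], [0.17, 1.92], [-2.96, 2.96]. Speed limits (rad/s): [2.39, 2.39, 3.14, 3.14, 3.14, 3.14, 3.14].

INTERFACE

Orientations are given as a rotation vector (axis times angle).
In Python, from bench import r gives the robot as it stands.
- The arm moves only by the tool send_rows, never from a script. Its argument "deltas" is a list of rows, each an object of numbers: "dx", "dy", "dz": the shift along the world's x, y, z in mm; "rx", "ry", "rz": the turn, a rotation vector about the world's x, y, z in degrees. A call has 1 to 5 rows; each row is the pose to reach, as a shift and turn from the pose commanded when the call began; what a row does not reach only later rows make up. A row lasts 1/12 s, in which the tool goes at most 41.7 mm and 7.16 degrees, less where a joint would pass 70% of its speed; a pose out of reach is approached as far as the arm can. A call with a gripper value outside its range is refused whole. "jaw" is the finger opening in mm, from 0 to 85.4, set as the call begins (left out, the last holds). The fingers move at their own pace and stop on an object; "newtons" is the grip in N (left out, the last holds). Time passes only in rows, so rows that repeat a pose let the fingers close. It gives the time, the measured TCP pose, the force, the opening and the grip force at its end, in the units of the state.
- r.get_obs(): the state, without advancing time (a new reading comes with each control period).
- r.grab_frame(name): name is "scene" or "top" or "wrist"; returns a dict with "frame" (384x512x3 uint8, blue, green, red), "z_map" (384x512 float32, m along the optical axis (not along the pixel's ray), 0 where there is no reading), "vertical_fov" (degrees; the focal length in pixels is half the picture's height over the tangent of half this angle, whatever the lens; pixels are square), "cx", "cy" (the principal point, pixels), "xyz" and "orientation" of the camera in the world. Camera axes: x right, y down, z forward; pixel columns grow to the right and rows downward; lengths in m; the calibration is good to about 2 mm. A picture is of the moment at which its call begins.
- r.hand_in(): hands the job in; it is judged then, once.
The state is a dict: "clock": time; "joints": joint angles; "qvel": joint speeds; "tau": joint torques, N m; "tcp_pos": TCP position; "orientation": TCP orientation; "contact_force": force on the tool from outside, world axes, zero at the start; "moment": the same for the moment, N m; "grip_width": finger opening in m; "gripper_force": force on a finger pad.
Only numpy, scipy, OpenCV 4.12 (cv2) and the standard library are available. Lean on these libraries where they do the work, as an engineer would, in place of code of your own. Each camera call takes 0.05 s, during which the arm holds its last target. There are 200 camera calls.

TASK

Set out the four watch-movement carriers for the microscope check: stand the blue round, green square and red six-sided ones each on the mat with its own outline, and the brass oblong one on the oblong outline on the turntable, each centred and turned to fit its outline. Set them down rather than dropping them, do not let the turntable turn, and leave the loupe and the oil stand where they are.

Things in the scene. Friction and masses are not known exactly. Their poses are not given: they have to be found in the camera images.
- round_carrier: Movement carrier: blue round block, diameter 44 mm, 24 mm tall; flat top with a 25 mm steel watch movement in its middle (details stand up 1.4 mm at most). Solid, about 0.1 kg, stands at random yaw on the bench (surface at z = 0). Origin: centre of its underside; z up.
- square_carrier: Movement carrier: green square block, 40 x 40 mm, 24 mm tall; flat top with a 25 mm steel watch movement in its middle (details stand up 1.4 mm at most). Solid, about 0.1 kg, stands at random yaw on the bench (surface at z = 0). Origin: centre of its underside; z up. x and y square to its sides.
- hex_carrier: Movement carrier: red six-sided (regular hexagon) block, 44 mm across its flats, 51 mm across its corners, 24 mm tall; flat top with a 25 mm steel watch movement in its middle (details stand up 1.4 mm at most). Solid, about 0.1 kg, stands at random yaw on the bench (surface at z = 0). Origin: centre of its underside; z up. y is square to one pair of flats, x points to a corner.
- oblong_carrier: Movement carrier: brass-coloured oblong block, 64 mm along its x, 36 mm along its y, 24 mm tall; flat top with a 25 mm steel watch movement in its middle (details stand up 1.4 mm at most). Solid, about 0.1 kg, stands at random yaw on the bench (surface at z = 0). Origin: centre of its underside; z up.
- round_mat: Fixed light-grey square mat 76 x 76 mm, 4 mm thick, lying on the bench, with a blue round outline line printed on it, drawn 2 to 6 mm outside the carrier's edge all round. Origin: centre of the mat's underside, right under the outline's centre; z up.
- square_mat: Fixed light-grey square mat 76 x 76 mm, 4 mm thick, lying on the bench, with a green square outline line printed on it, drawn 2 to 6 mm outside the carrier's edge all round. Origin: centre of the mat's underside, right under the outline's centre; z up; x and y square to the outline's sides (and the mat's).
- hex_mat: Fixed light-grey square mat 76 x 76 mm, 4 mm thick, lying on the bench, with a red six-sided outline line printed on it, drawn 2 to 6 mm outside the carrier's edge all round. Origin: centre of the mat's underside, right under the outline's centre; z up; y is square to one pair of the outline's flats, x points to an outline corner (x, y also square to the mat's sides).
- stage_mark (a point): Light-grey pad 56 (x) x 80 (y) x 2 mm with a brass oblong outline, 2 to 6 mm outside the oblong carrier's edge, its long way along the pad's y. Fixed on a grey 160 mm turntable disc (top 24 mm up) that spins freely (0.006 N m). Origin: centre of the pad's underside, 24 mm above the bench (pad top 26 mm); z up, x away from the turntable's axis, which is 42 mm off along -x.
- loupe: Black watchmaker's eyeglass with a brass rim, tapered, 32 to 37 mm across and 31 mm tall, standing loose near the turntable. Origin: centre of its underside; z up.
- oil_stand: Small loose wooden stand 34 (x) x 90 (y) mm with three steel oil pots with yellow, white and grey lids, 30 mm tall over all, standing near the turntable. Origin: centre of its underside; z up.
Mind the look-alikes: they are no part of the job. There is more than one size of the hex_carrier; the one meant has the size given above.

How it is judged:
By the outcome, as a careful person would: the job done as asked, in the order asked, and still so for the second after the job is handed in, with the robot touching nothing.
It also fails if it takes over 93 s, if anything falls off the work surface, if the arm or the gripper's body presses on something with over 40 N, if the wrist force passes 120 N, or if a joint passes its speed limit or range.

## Working session

There is one attempt and no reset: what is moved stays moved. The work goes in short steps, Python scripts to look and compute and a tool call to move; the robot and the scene stay as the last step left them, time stands still between calls to the robot, and variables do not carry over. Pictures are saved under pics/ and viewed, at most 14 in all, crops included, and the job is handed in when it is done.

Besides the shell and the picture viewer there is one more tool, called after "Emit:" as a command line: name --argument value ..., lists and objects as JSON in quotes. send_rows: Moves the arm, as the interface text tells. Its arguments: {"type":"object","properties":{"deltas":{"type":"array","items":{"type":"object","properties":{"dx":{"type":"number"},"dy":{"type":"number"},"dz":{"type":"number"},"rx":{"type":"number"},"ry":{"type":"number"},"rz":{"type":"number"}}}},"jaw":{"type":"number"},"newtons":{"type":"number"}},"required":["deltas"]}

```bash
mkdir -p pics; ls
cat > h.py <<'E'
import numpy as np, cv2, pickle
from bench import r
from scipy.spatial.transform import Rotation as R
def grab(n,save=None):
    f=r.grab_frame(n); 
    if save: cv2.imwrite('pics/%s.png'%save,f['frame']); pickle.dump(f,open('pics/%s.pkl'%save,'wb'))
    return f
def load(s): return pickle.load(open('pics/%s.pkl'%s,'rb'))
def rot(f):
    o=np.array(f['orientation'],float)
    return R.from_rotvec(o).as_matrix() if o.size==3 else o.reshape(3,3)
def foc(f): return f['frame'].shape[0]/2/np.tan(np.radians(f['vertical_fov'])/2)
def cloud(f):
    z=f['z_map'];h,w=z.shape;u,v=np.meshgrid(np.arange(w),np.arange(h));k=foc(f)
    p=np.stack([(u-f['cx'])/k*z,(v-f['cy'])/k*z,z],-1)
    return p@rot(f).T+np.array(f['xyz'])
def onplane(f,uv,zz):
    uv=np.atleast_2d(np.array(uv,float));k=foc(f)
    d=np.c_[(uv[:,0]-f['cx'])/k,(uv[:,1]-f['cy'])/k,np.ones(len(uv))]@rot(f).T
    c=np.array(f['xyz']);return c+d*((zz-c[2])/d[:,2])[:,None]
E
python3 - <<'E'
from h import *
for n in('top','scene'):
    f=grab(n,n+'0'); print(n,f['xyz'],f['orientation'],f['vertical_fov'],f['cx'],f['cy'])
f=load('top0')
cv2.imwrite('pics/top0b.png',cv2.resize(f['frame'],(800,600),interpolation=cv2.INTER_CUBIC))
print(r.get_obs())
E
```

```text
pics
top [ 0.4182825  -0.00155449  1.08667013] [-2.16367532  2.15367718 -0.1328319 ] 43.245806137991536 256.8242927697328 190.20091913829154
scene [1.20431432 0.49798348 0.66475136] [-1.11350493 -2.26249141  1.13578146] 54.912732524030204 261.14203727623357 184.93876403154627
{'clock': 0.1, 'joints': array([-1.42111756,  0.47768613,  0.02237584,  1.556344  , -0.01148074,
        1.1092927 , -0.08313326]), 'qvel': array([ 0.00010772, -0.00327092,  0.00135578, -0.00361666, -0.00128949,
       -0.00010971, -0.00036363]), 'tau': array([ 4.29932130e-03, -5.97756815e+01,  1.61354531e+00, -2.81953043e+01,
        1.29096833e-02,  5.01625735e-03, -1.97236881e-05]), 'tcp_pos': array([0.17198449, 0.65219742, 0.24144819]), 'orientation': array([-4.03843104e-01, -3.11546792e+00,  2.51407273e-03]), 'contact_force': array([-1.0453753 ,  1.28143838, -0.18821803]), 'moment': array([-0.01861127, -0.00421094,  0.01903742]), 'gripper_force': 0.0, 'grip_width': 0.08527196850748327}
```

View pics/top0b.png

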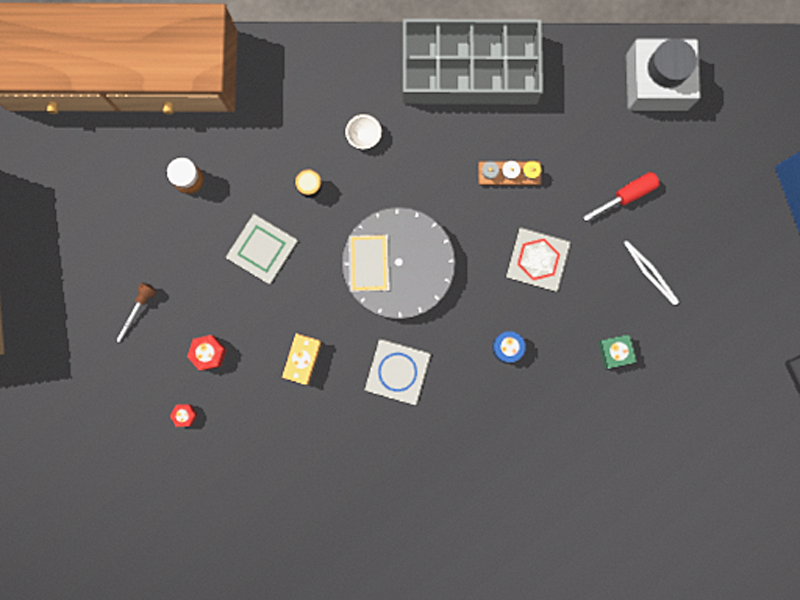

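View pics/scene0.png

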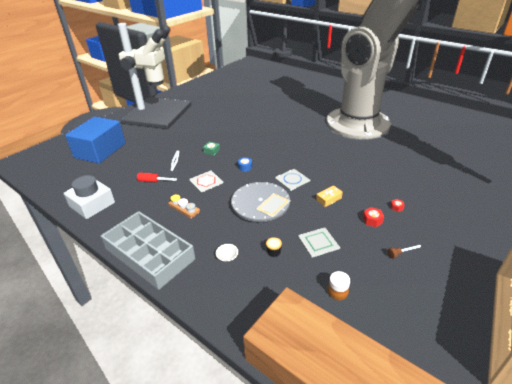

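Top view (800x600): red hexagons at (205,352), the large one, and (182,415), the small one. Blue round is at (509,347), green square at (619,351) and brass oblong at (301,359). Mats: green (262,248), blue (397,372), red (538,260), the last with something lying in it. The pad is at (369,263), the loupe at (308,182) and the oil stand at (510,172).

Run:
```python
from h import *
f=load('top0'); I=f['frame']; P=cloud(f)
def crop(u,v,s=30): 
    u,v=int(u*.64),int(v*.64); return cv2.resize(I[v-s:v+s,u-s:u+s],(260,260),interpolation=cv2.INTER_CUBIC)
C=[(205,352),(182,415),(538,260),(369,263),(262,248),(301,359)]
t=[crop(*c) for c in C]
cv2.imwrite('pics/crops.png',np.vstack([np.hstack(t[:3]),np.hstack(t[3:])]))
hsv=cv2.cvtColor(I,cv2.COLOR_BGR2HSV)
rng={'red':[(0,8),(172,180)],'brass':[(15,30)],'green':[(50,85)],'blue':[(100,120)]}
for n,rs in rng.items():
    m=np.zeros(I.shape[:2],np.uint8)
    for a,b in rs: m|=cv2.inRange(hsv,(a,100,60),(b,255,255))
    m[:85]=0
    k,l,s,c=cv2.connectedComponentsWithStats(m)
    for i in range(1,k):
        if s[i,4]<60: continue
        ys,xs=np.where(l==i); hull=cv2.convexHull(np.c_[xs,ys].astype(np.float32))
        z=np.median(P[ys,xs,2]); w=onplane(f,hull[:,0],z)[:,:2].astype(np.float32)
        (cx,cy),(a,b),th=cv2.minAreaRect(w*1000)
        print(n,'px',c[i].round(),'z %.3f'%z,'c %.1f %.1f'%(cx,cy),'size %.1f %.1f th %.1f'%(a,b,th),'reach %.3f'%np.hypot(cx/1e3,cy/1e3))
for u,v in C[2:4]+[(400,263),(538,235),(510,172),(308,182),(545,262),(530,262)]:
    print(u,v,P[int(v*.64),int(u*.64)].round(3))
```

```text
red px [408. 120.] z 0.023 c 709.1 -341.6 size 27.3 67.3 th 27.0 reach 0.787
red px [344. 166.] z 0.005 c 608.5 -199.2 size 62.2 53.9 th 44.4 reach 0.640
red px [132. 225.] z 0.024 c 470.5 271.3 size 46.5 53.3 th 14.4 reach 0.543
red px [117. 265.] z 0.015 c 382.6 302.9 size 28.1 35.1 th 0.3 reach 0.488
brass px [340. 108.] z 0.026 c 736.1 -189.7 size 23.2 24.9 th 0.3 reach 0.760
brass px [197. 117.] z 0.031 c 714.1 133.2 size 35.7 33.4 th 45.0 reach 0.726
brass px [236. 167.] z 0.026 c 597.8 44.5 size 75.0 46.9 th 3.0 reach 0.599
brass px [193. 230.] z 0.024 c 461.8 137.8 size 38.5 65.0 th 73.6 reach 0.482
blue px [506. 118.] z 0.028 c 705.2 -554.1 size 33.7 117.4 th 86.6 reach 0.897
blue px [325. 222.] z 0.024 c 480.4 -153.0 size 41.7 46.2 th 0.3 reach 0.504
blue px [254. 237.] z 0.005 c 445.2 3.8 size 51.8 51.8 th 45.3 reach 0.445
538 260 [ 0.607 -0.199  0.006]
369 263 [0.598 0.044 0.027]
400 263 [0.598 0.    0.024]
538 235 [ 0.645 -0.201  0.   ]
510 172 [ 0.731 -0.157  0.028]
308 182 [0.714 0.132 0.033]
545 262 [ 0.605 -0.208  0.005]
530 262 [ 0.605 -0.188  0.002]
```

View pics/crops.png

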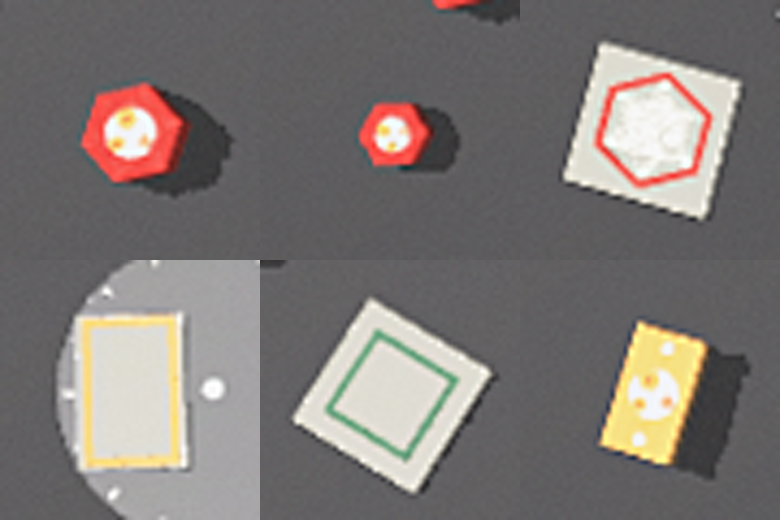

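The hex mat carries an odd pale texture inside its outline, so I'll move there and look from near. I choose the large red hexagon at (205,352): it measures 46x53 mm against 28x35 mm for the small one at (182,415).

Emit:
send_rows --deltas '[{"dx":28,"dy":-30},{"dx":56,"dy":-60},{"dx":84,"dy":-90},{"dx":112,"dy":-120},{"dx":140,"dy":-150}]'

```text
$.deltas[0]: bad value
```

Emit:
send_rows --deltas '[{"dx":28,"dy":-30},{"dx":56,"dy":-60},{"dx":84,"dy":-90},{"dx":112,"dy":-120},{"dx":140,"dy":-150}]'

```text
$.deltas[0]: bad value
```

Emit:
send_rows --deltas '[{"dx":8,"dy":-38},{"dx":16,"dy":-76},{"dx":24,"dy":-114},{"dx":32,"dy":-152},{"dx":40,"dy":-190}]'

```text
$.deltas[0]: bad value
```

Emit:
send_rows --deltas '[{"dx":8,"dy":-38},{"dx":16,"dy":-76},{"dx":24,"dy":-114},{"dx":32,"dy":-152},{"dx":40,"dy":-190}]'

```text
$.deltas[0]: bad value
```

Emit:
send_rows --deltas '[{"dx":5,"dy":-36},{"dx":10,"dy":-72},{"dx":15,"dy":-108},{"dx":20,"dy":-134},{"dx":20,"dy":-134}]'

```text
$.deltas[0]: bad value
```

Run:
```python
from h import *
f=grab('wrist','w1'); print(f['xyz'],rot(f).round(3).tolist(),f['vertical_fov'],f['cx'],f['cy'])
cv2.imwrite('pics/w1b.png',cv2.resize(f['frame'],(800,600)))
s=r.get_obs(); print(s['clock'],s['tcp_pos'],s['joints'].round(2),s['orientation'])
```

```text
[0.10420038 0.67055527 0.37346933] [[0.255, 0.929, 0.268], [0.967, -0.244, -0.072], [-0.002, 0.277, -0.961]] 71.11377288516456 257.38177697219754 192.58174805714026
0.15 [0.17199682 0.65225875 0.24155159] [-1.42  0.48  0.02  1.56 -0.01  1.11 -0.08] [-4.03833215e-01 -3.11544520e+00  2.22714409e-03]
```

View pics/w1b.png

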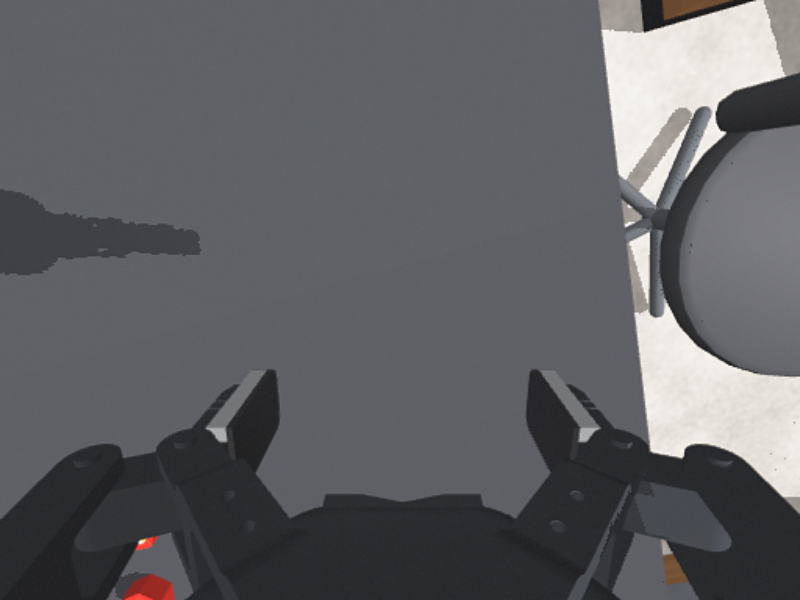

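The view is of empty bench: fingers at the bottom, pads at (245,400) and (560,400). The moves were refused because every row needs all six numbers, so I'll resend them in full.

Emit:
send_rows --deltas '[{"dx":28,"dy":-30,"dz":0,"rx":0,"ry":0,"rz":0},{"dx":56,"dy":-60,"dz":0,"rx":0,"ry":0,"rz":0},{"dx":84,"dy":-90,"dz":0,"rx":0,"ry":0,"rz":0},{"dx":112,"dy":-120,"dz":0,"rx":0,"ry":0,"rz":0},{"dx":140,"dy":-150,"dz":0,"rx":0,"ry":0,"rz":0}]'

```text
clock: 0.57
tcp_pos: [0.3131, 0.5009, 0.2421]
orientation: [-0.404, -3.115, 0.001]
contact_force: [0.4, 0.4, -0.1]
grip_width: 0.0854
gripper_force: 0.0
```

Emit:
send_rows --deltas '[{"dx":28,"dy":-30,"dz":0,"rx":0,"ry":0,"rz":0},{"dx":56,"dy":-60,"dz":0,"rx":0,"ry":0,"rz":0},{"dx":84,"dy":-90,"dz":0,"rx":0,"ry":0,"rz":0},{"dx":112,"dy":-120,"dz":0,"rx":0,"ry":0,"rz":0},{"dx":140,"dy":-150,"dz":0,"rx":0,"ry":0,"rz":0}]'

```text
clock: 0.98
tcp_pos: [0.453, 0.3509, 0.2423]
orientation: [-0.404, -3.115, -0.0]
contact_force: [1.0, 0.9, 0.4]
grip_width: 0.0856
gripper_force: 0.0
```

Emit:
send_rows --deltas '[{"dx":8,"dy":-38,"dz":0,"rx":0,"ry":0,"rz":0},{"dx":16,"dy":-76,"dz":0,"rx":0,"ry":0,"rz":0},{"dx":24,"dy":-114,"dz":0,"rx":0,"ry":0,"rz":0},{"dx":32,"dy":-152,"dz":0,"rx":0,"ry":0,"rz":0},{"dx":40,"dy":-190,"dz":0,"rx":0,"ry":0,"rz":0}]'

```text
clock: 1.4
tcp_pos: [0.492, 0.1607, 0.2422]
orientation: [-0.404, -3.115, -0.0]
contact_force: [0.3, -1.1, -0.1]
grip_width: 0.0851
gripper_force: 0.0
```

Emit:
send_rows --deltas '[{"dx":8,"dy":-38,"dz":0,"rx":0,"ry":0,"rz":0},{"dx":16,"dy":-76,"dz":0,"rx":0,"ry":0,"rz":0},{"dx":24,"dy":-114,"dz":0,"rx":0,"ry":0,"rz":0},{"dx":32,"dy":-152,"dz":0,"rx":0,"ry":0,"rz":0},{"dx":40,"dy":-190,"dz":0,"rx":0,"ry":0,"rz":0}]'

```text
clock: 1.82
tcp_pos: [0.5319, -0.0292, 0.2424]
orientation: [-0.404, -3.116, -0.0]
contact_force: [1.1, -0.1, 0.7]
grip_width: 0.0855
gripper_force: 0.0
```

Emit:
send_rows --deltas '[{"dx":5,"dy":-36,"dz":0,"rx":0,"ry":0,"rz":0},{"dx":10,"dy":-72,"dz":0,"rx":0,"ry":0,"rz":0},{"dx":15,"dy":-108,"dz":0,"rx":0,"ry":0,"rz":0},{"dx":20,"dy":-134,"dz":0,"rx":0,"ry":0,"rz":0},{"dx":20,"dy":-134,"dz":0,"rx":0,"ry":0,"rz":0}]'

```text
clock: 2.23
tcp_pos: [0.5515, -0.1685, 0.2425]
orientation: [0.417, 3.113, -0.006]
contact_force: [-0.1, 0.2, -0.0]
grip_width: 0.0852
gripper_force: 0.0
```

Run:
```python
from h import *
f=grab('wrist','w1')
cv2.imwrite('pics/w1c.png',cv2.resize(f['frame'],(800,600)))
s=r.get_obs(); print(s['clock'],s['tcp_pos'],s['joints'].round(2),s['orientation'])
```

```text
2.2833 [ 0.5515486  -0.16501496  0.24220503] [-0.15  0.33  0.42  1.82 -0.15  1.02  1.63] [-4.13128711e-01 -3.11424541e+00  2.48435561e-03]
```

View pics/w1c.png

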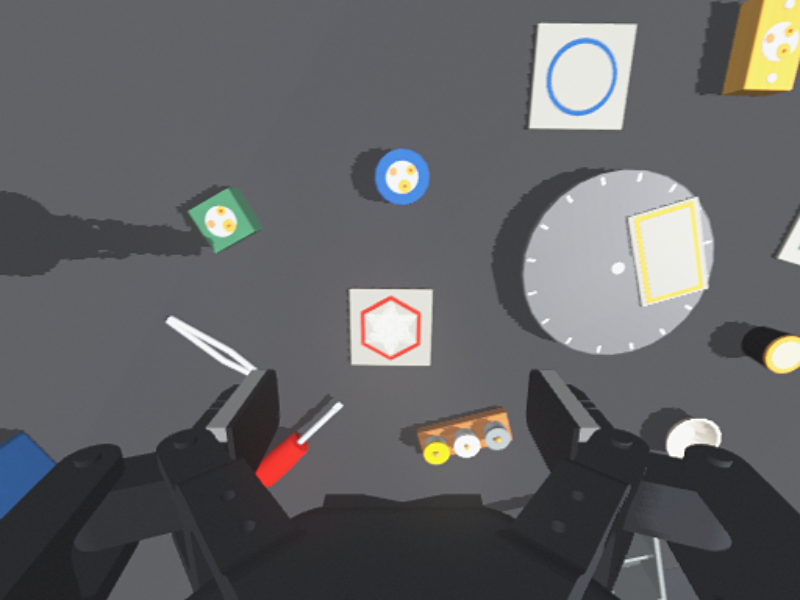

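The view shows the blue carrier at (402,177), the hex mat at (391,327) with a pale faceted thing inside the outline, the green carrier at (224,220), and the turntable pad at (668,250). I'll check the height of the pale thing.

Run:
```python
from h import *
f=load('w1'); P=cloud(f)*1000
cv2.imwrite('pics/hm.png',cv2.resize(f['frame'][178:242,215:285],(770,600) if 0 else (656,600),interpolation=cv2.INTER_CUBIC))
np.set_printoptions(linewidth=200)
print(P[183:237:3,222:279:3,2].round(1))
```

```text
[[ 4.000e-01  3.000e-01  6.000e-01  1.400e+00 -5.000e-01  3.000e-01  6.000e-01 -8.000e-01  2.000e-01  1.000e-01 -8.000e-01  1.000e-01 -6.000e-01  3.000e-01  4.000e-01  1.000e-01  3.745e+02
   9.000e-01  7.000e-01]
 [-1.000e-01  6.400e+00  5.200e+00  4.100e+00  4.800e+00  4.500e+00  5.800e+00  3.900e+00  4.100e+00  5.100e+00  5.400e+00  4.900e+00  4.700e+00  4.100e+00  4.000e+00  4.500e+00  5.000e+00
   3.800e+00  1.400e+00]
 [ 0.000e+00  3.500e+00  4.600e+00  3.100e+00  5.500e+00  3.900e+00  3.300e+00  4.700e+00  4.300e+00  4.000e+00  4.700e+00  2.700e+00  3.200e+00  4.700e+00  5.000e+00  4.000e+00  4.500e+00
   4.200e+00  3.000e-01]
 [ 1.000e-01  4.800e+00  2.400e+00  4.200e+00  4.800e+00  4.300e+00  4.500e+00  4.800e+00  4.800e+00  5.200e+00  3.800e+00  4.000e+00  4.500e+00  4.300e+00  4.000e+00  4.000e+00  5.100e+00
   5.800e+00  1.800e+00]
 [ 4.000e-01  3.300e+00  3.600e+00  5.700e+00  6.100e+00  4.600e+00  6.000e+00  4.300e+00  4.100e+00  5.300e+00  5.300e+00  4.700e+00  3.500e+00  3.800e+00  4.900e+00  5.100e+00  4.400e+00
   4.700e+00  2.000e+00]
 [-5.000e-01  3.745e+02  4.400
[... 2052 characters left out ...]
 5.100e+00  4.200e+00  4.300e+00
   4.800e+00 -1.100e+00]
 [ 6.000e-01  4.900e+00  5.500e+00  5.000e+00  5.200e+00  3.800e+00  4.500e+00  6.100e+00  5.400e+00  6.400e+00  5.600e+00  5.200e+00  3.100e+00  3.600e+00  3.700e+00  6.100e+00  3.100e+00
   4.300e+00 -6.000e-01]
 [-0.000e+00  5.200e+00  4.500e+00  5.000e+00  5.400e+00  5.000e+00  4.500e+00  4.800e+00  3.900e+00  4.500e+00  6.000e+00  4.800e+00  4.000e+00  4.900e+00  4.600e+00  3.400e+00  3.000e+00
   4.700e+00 -7.000e-01]
 [ 1.100e+00  1.100e+00  4.000e-01  8.000e-01 -0.000e+00  4.000e-01  5.000e-01  2.000e-01 -4.000e-01 -5.000e-01 -7.000e-01  3.000e-01  1.000e-01  4.000e-01  1.100e+00  4.000e-01  1.300e+00
   1.000e+00  5.000e-01]]
```

View pics/hm.png

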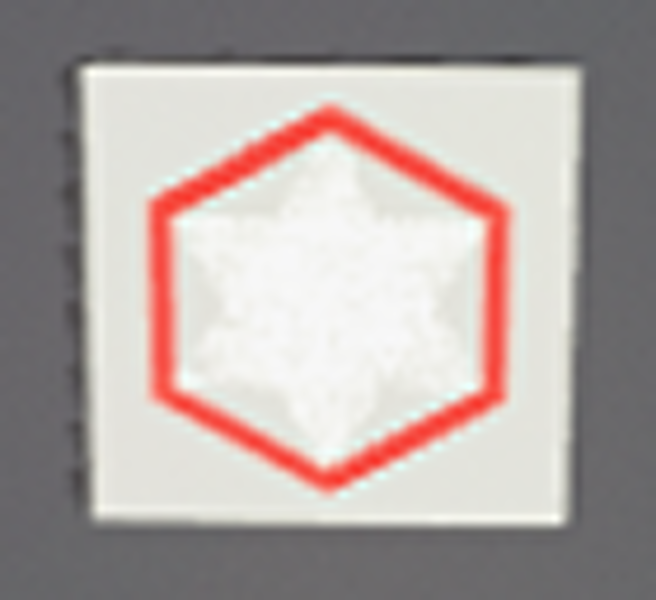

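The pale star is only a flat print inside the outline, within 1 mm of the mat's surface, so there is nothing to remove. Next I'll measure everything in both views.

```bash
cat >> h.py <<'E'
RNG={'red':[(0,8),(172,180)],'brass':[(15,32)],'green':[(50,92)],'blue':[(100,122)]}
def find(f,zlo,zhi,zp,cols=RNG,amin=80,tag=''):
    I=f['frame'];hsv=cv2.cvtColor(I,cv2.COLOR_BGR2HSV);P=cloud(f);Z=cv2.medianBlur(P[:,:,2].astype(np.float32),3)
    zm=((Z>zlo)&(Z<zhi)).astype(np.uint8)*255
    for n in cols:
        m=np.zeros(I.shape[:2],np.uint8)
        for a,b in RNG[n]: m|=cv2.inRange(hsv,(a,70,40),(b,255,255))
        m&=zm
        k,l,s,c=cv2.connectedComponentsWithStats(m)
        for i in range(1,k):
            if s[i,4]<amin: continue
            con=max(cv2.findContours((l==i).astype(np.uint8),cv2.RETR_EXTERNAL,cv2.CHAIN_APPROX_NONE)[0],key=len)
            w=onplane(f,con[:,0],zp)[:,:2].astype(np.float32)*1000
            if not(380<np.hypot(*w.mean(0))<900): continue
            (cx,cy),(a,b),th=cv2.minAreaRect(w)
            hull=cv2.convexHull(w);M=cv2.moments(hull);g=(M['m10']/M['m00'],M['m01']/M['m00'])
            q=hull[:,0]-np.array(g); 
            qq=w-np.array(g); 
            # angle of 6-/4-fold harmonic of radius over hull (corner direction)
            ang=np.arange(0,360,1.);px=np.array([max(q@np.array([np.cos(t),np.sin(t)])) for t in np.radians(ang)])
            out=[np.degrees(np.angle((px*np.exp(1j*k_*np.radians(ang))).sum()))/k_ for k_ in (2,4,6)]
            print(tag,n,'px',c[i].round(),'cen %.1f %.1f'%g,'rect %.1f %.1f sz %.1f %.1f th %.1f'%(cx,cy,a,b,th),'corner/long dir k2 %.1f k4 %.1f k6 %.1f'%tuple(out))
E
python3 - <<'E'
from h import *
for t in('top0','w1'):
    f=load(t); find(f,.018,.030,.024,tag=t+' blocks'); find(f,-.001,.009,.0045,['red','green','blue'],40,t+' lines'); find(f,.02,.032,.026,['brass'],40,t+' pad')
E
```

```text
top0 blocks red px [408. 120.] cen 709.5 -342.1 rect 709.0 -342.0 sz 24.3 62.5 th 29.5 corner/long dir k2 -60.4 k4 -16.4 k6 4.2
top0 blocks red px [131. 226.] cen 469.6 273.8 rect 469.4 274.2 sz 43.8 47.9 th 14.4 corner/long dir k2 34.8 k4 -39.2 k6 -16.1
top0 blocks brass px [340. 108.] cen 735.5 -188.4 rect 735.5 -188.9 sz 20.9 22.7 th 0.3 corner/long dir k2 -44.4 k4 -44.2 k6 30.0
top0 blocks brass px [236. 169.] cen 598.1 44.9 rect 598.4 44.6 sz 76.7 48.7 th 0.7 corner/long dir k2 1.1 k4 -42.4 k6 1.4
top0 blocks brass px [192. 230.] cen 461.3 138.8 rect 461.2 138.9 sz 36.6 63.3 th 73.4 corner/long dir k2 -17.8 k4 28.0 k6 -16.0
top0 blocks green px [395. 225.] cen 473.8 -305.3 rect 474.1 -305.0 sz 39.6 41.8 th 12.7 corner/long dir k2 -85.6 k4 -32.4 k6 -24.0
top0 blocks blue px [325. 222.] cen 479.8 -152.9 rect 480.3 -153.0 sz 41.7 41.8 th 89.4 corner/long dir k2 -54.7 k4 19.8 k6 -1.7
top0 lines red px [344. 166.] cen 608.4 -200.1 rect 608.6 -200.4 sz 63.8 55.5 th 44.4 corner/long dir k2 56.9 k4 -40.4 k6 -16.7
top0 lines green px [167. 158.] cen 622.6 202.3 rect 622.6 202.3 sz 50.1 4
[... 2328 characters left out ...]
65.8 135.4 rect 464.9 137.0 sz 39.4 59.1 th 73.8 corner/long dir k2 -6.6 k4 31.5 k6 -5.3
w1 pad brass px [259. 119.] cen 488.6 -150.2 rect 488.6 -150.0 sz 9.6 8.7 th 28.9 corner/long dir k2 9.8 k4 -35.9 k6 -24.2
w1 pad brass px [427. 160.] cen 599.2 48.5 rect 599.2 48.5 sz 75.8 47.8 th 2.0 corner/long dir k2 1.6 k4 -43.3 k6 2.6
w1 pad brass px [146. 144.] cen 481.0 -297.6 rect 480.7 -297.8 sz 10.0 9.0 th 6.3 corner/long dir k2 -9.6 k4 -31.7 k6 -11.2
w1 pad brass px [498. 226.] cen 717.6 137.7 rect 717.6 136.5 sz 31.2 37.3 th 89.4 corner/long dir k2 15.8 k4 -42.8 k6 -3.0
w1 pad brass px [278. 289.] cen 735.5 -186.1 rect 735.4 -186.1 sz 22.7 24.6 th 75.6 corner/long dir k2 -8.5 k4 30.3 k6 14.4
```

The fits agree with the stated sizes. I'll take the blue round carrier first, at (480,-153), and put it on its mat at (444.6,3.7).

Emit:
send_rows --deltas '[{"dx":-36,"dy":5,"dz":0,"rx":0,"ry":0,"rz":0},{"dx":-72,"dy":9,"dz":-10,"rx":0,"ry":0,"rz":0},{"dx":-72,"dy":9,"dz":-45,"rx":0,"ry":0,"rz":0},{"dx":-72,"dy":9,"dz":-80,"rx":0,"ry":0,"rz":0},{"dx":-72,"dy":9,"dz":-115,"rx":0,"ry":0,"rz":0}]' --jaw 64 --newtons 30

```text
clock: 2.7
tcp_pos: [0.4802, -0.1506, 0.127]
orientation: [0.4, 3.113, 0.002]
contact_force: [1.4, 1.0, 0.2]
grip_width: 0.0638
gripper_force: 0.0
```

Emit:
send_rows --deltas '[{"dx":0,"dy":0,"dz":-35,"rx":0,"ry":0,"rz":0},{"dx":0,"dy":0,"dz":-65,"rx":0,"ry":0,"rz":0},{"dx":0,"dy":0,"dz":-75,"rx":0,"ry":0,"rz":0},{"dx":0,"dy":0,"dz":-75,"rx":0,"ry":0,"rz":0}]'

```text
clock: 3.03
tcp_pos: [0.4783, -0.1507, 0.0502]
orientation: [-0.401, -3.111, -0.001]
contact_force: [-0.8, -0.2, -0.5]
grip_width: 0.0643
gripper_force: 0.0
```

Run:
```python
from h import *
f=grab('wrist','w2'); s=r.get_obs(); print(s['clock'],s['tcp_pos'],s['joints'].round(2),s['orientation'],s['grip_width'])
find(f,.018,.030,.024,['blue'])
cv2.imwrite('pics/w2.png',f['frame'])
```

```text
3.0833 [ 0.47965011 -0.1514617   0.05198721] [-0.07  0.5   0.32  2.12 -0.28  0.56  1.76] [-4.02228992e-01 -3.11352584e+00 -6.51944133e-04] 0.06400497262528998
 blue px [257. 230.] cen 480.5 -151.1 rect 480.6 -151.1 sz 43.1 44.5 th 75.3 corner/long dir k2 -14.5 k4 27.6 k6 -13.7
```

View pics/w2.png

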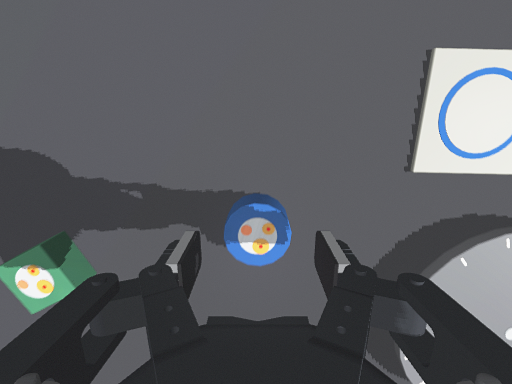

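The jaws straddle the blue carrier: it is at (257,235) with the fingers at (185,265) and (330,265), centred. Now I'll descend, grip and lift.

Emit:
send_rows --deltas '[{"dx":0,"dy":0,"dz":-20,"rx":0,"ry":0,"rz":0},{"dx":0,"dy":0,"dz":-34,"rx":0,"ry":0,"rz":0},{"dx":0,"dy":0,"dz":-38,"rx":0,"ry":0,"rz":0},{"dx":0,"dy":0,"dz":-38,"rx":0,"ry":0,"rz":0}]'

```text
clock: 3.42
tcp_pos: [0.4807, -0.1521, 0.0152]
orientation: [0.403, 3.115, 0.0]
contact_force: [0.6, 0.1, 0.4]
grip_width: 0.0642
gripper_force: 0.0
```

Emit:
send_rows --deltas '[{"dx":0,"dy":0,"dz":0,"rx":0,"ry":0,"rz":0},{"dx":0,"dy":0,"dz":0,"rx":0,"ry":0,"rz":0},{"dx":0,"dy":0,"dz":0,"rx":0,"ry":0,"rz":0},{"dx":0,"dy":0,"dz":0,"rx":0,"ry":0,"rz":0},{"dx":0,"dy":0,"dz":0,"rx":0,"ry":0,"rz":0}]' --jaw 38 --newtons 30

```text
clock: 3.83
tcp_pos: [0.4812, -0.1525, 0.016]
orientation: [0.404, 3.113, 0.0]
contact_force: [-0.2, -0.0, 7.2]
grip_width: 0.0429
gripper_force: 29.7
```

Emit:
send_rows --deltas '[{"dx":0,"dy":0,"dz":10,"rx":0,"ry":0,"rz":0},{"dx":0,"dy":0,"dz":30,"rx":0,"ry":0,"rz":0},{"dx":0,"dy":0,"dz":50,"rx":0,"ry":0,"rz":0},{"dx":0,"dy":0,"dz":50,"rx":0,"ry":0,"rz":0}]'

```text
clock: 4.17
tcp_pos: [0.4824, -0.1531, 0.0684]
orientation: [0.404, 3.109, -0.0]
contact_force: [-0.1, -0.9, -0.5]
grip_width: 0.0428
gripper_force: 31.0
```

Run:
```python
from h import *
f=grab('wrist','w3'); s=r.get_obs(); print(s['clock'],s['tcp_pos'],s['joints'].round(2),s['orientation'],s['grip_width'],s['gripper_force'])
zt=s['tcp_pos'][2]
find(f,.03,.09,.024+.05,['blue'],tag='held'); find(f,-.001,.009,.0045,['blue'],tag='line')
```

```text
4.2167 [ 0.48186244 -0.15268493  0.0669762 ] [-0.09  0.47  0.34  2.12 -0.27  0.59  1.76] [4.03442940e-01 3.11049443e+00 8.79933116e-05] 0.042818664001757004 30.955830216407776
held blue px [257. 245.] cen 480.4 -152.3 rect 480.0 -151.8 sz 43.7 51.6 th 72.7 corner/long dir k2 -15.0 k4 29.6 k6 9.8
line blue px [464. 103.] cen 445.8 5.9 rect 445.9 5.7 sz 55.2 55.6 th 89.9 corner/long dir k2 26.5 k4 37.7 k6 -2.4
```

Gripped, with a width of 42.8 mm and a force of 31 N. Next I'll carry it to the round mat and stop just above for a check.

Emit:
send_rows --deltas '[{"dx":-6,"dy":25,"dz":0,"rx":0,"ry":0,"rz":0},{"dx":-14,"dy":65,"dz":0,"rx":0,"ry":0,"rz":0},{"dx":-23,"dy":105,"dz":0,"rx":0,"ry":0,"rz":0},{"dx":-31,"dy":140,"dz":0,"rx":0,"ry":0,"rz":0},{"dx":-35,"dy":158,"dz":0,"rx":0,"ry":0,"rz":0}]'

```text
clock: 4.63
tcp_pos: [0.4433, 0.0099, 0.064]
orientation: [-0.397, -3.114, -0.002]
contact_force: [-0.7, -0.3, -0.4]
grip_width: 0.0429
gripper_force: 31.0
```

Emit:
send_rows --deltas '[{"dx":0,"dy":0,"dz":-14,"rx":0,"ry":0,"rz":0},{"dx":0,"dy":0,"dz":-28,"rx":0,"ry":0,"rz":0},{"dx":0,"dy":0,"dz":-34,"rx":0,"ry":0,"rz":0},{"dx":0,"dy":0,"dz":-34,"rx":0,"ry":0,"rz":0},{"dx":0,"dy":0,"dz":-34,"rx":0,"ry":0,"rz":0}]'

```text
clock: 5.05
tcp_pos: [0.4448, 0.0052, 0.0302]
orientation: [-0.405, -3.114, 0.001]
contact_force: [-0.3, -0.6, -1.5]
grip_width: 0.043
gripper_force: 31.0
```

Run:
```python
from h import *
f=grab('wrist','w4'); s=r.get_obs(); print(s['clock'],s['tcp_pos'],s['orientation'],s['grip_width'],s['gripper_force'],s['contact_force'])
find(f,.025,.06,.024+s['tcp_pos'][2]-.016,['blue'],tag='held'); find(f,-.001,.009,.0045,['blue'],tag='line')
cv2.imwrite('pics/w4c.png',cv2.resize(f['frame'][130:330,150:370],(660,600),interpolation=cv2.INTER_CUBIC))
```

```text
5.1 [0.44518883 0.00522721 0.03057322] [-4.05468154e-01 -3.11528276e+00  2.04577511e-04] 0.04281880824567642 31.003539562225342 [ 0.09776591  0.18303722 -1.35889638]
held blue px [257. 248.] cen 442.5 6.1 rect 442.4 6.4 sz 42.8 47.3 th 72.8 corner/long dir k2 -14.7 k4 33.6 k6 10.6
line blue px [258. 205.] cen 433.4 8.9 rect 431.6 9.4 sz 55.2 25.2 th 76.7 corner/long dir k2 75.1 k4 31.2 k6 16.3
```

View pics/w4c.png

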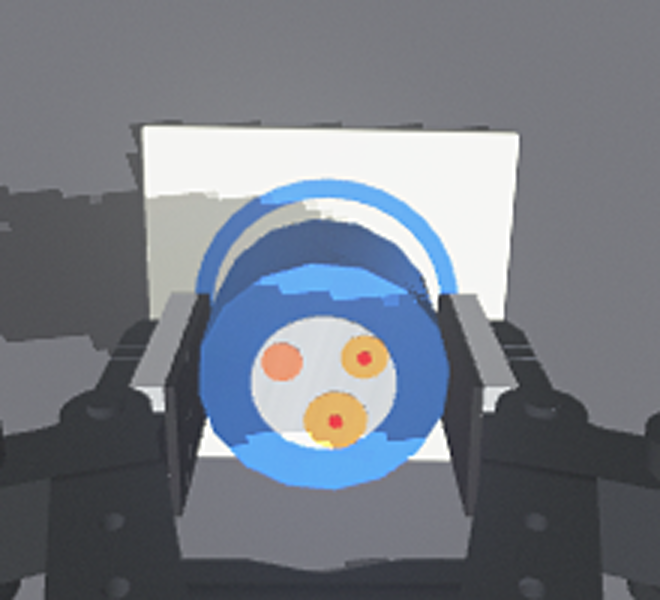

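Laterally the carrier sits on the outline's axis (outline centre at column 326, carrier at 325). Now I'll lower it gently.

Emit:
send_rows --deltas '[{"dx":0,"dy":0,"dz":-5,"rx":0,"ry":0,"rz":0},{"dx":0,"dy":0,"dz":-8,"rx":0,"ry":0,"rz":0},{"dx":0,"dy":0,"dz":-10,"rx":0,"ry":0,"rz":0},{"dx":0,"dy":0,"dz":-10,"rx":0,"ry":0,"rz":0}]'

```text
clock: 5.43
tcp_pos: [0.4451, 0.0056, 0.0201]
orientation: [-0.404, -3.115, -0.0]
contact_force: [0.2, -0.2, -0.8]
grip_width: 0.0429
gripper_force: 31.1
```

Emit:
send_rows --deltas '[{"dx":0,"dy":0,"dz":-1,"rx":0,"ry":0,"rz":0},{"dx":0,"dy":0,"dz":-1,"rx":0,"ry":0,"rz":0}]'

```text
clock: 5.6
tcp_pos: [0.4451, 0.0056, 0.0199]
orientation: [-0.405, -3.115, -0.001]
contact_force: [-3.6, 1.0, 11.5]
grip_width: 0.0428
gripper_force: 32.2
```

Emit:
send_rows --deltas '[{"dx":0,"dy":0,"dz":0,"rx":0,"ry":0,"rz":0},{"dx":0,"dy":0,"dz":0,"rx":0,"ry":0,"rz":0},{"dx":0,"dy":0,"dz":0,"rx":0,"ry":0,"rz":0}]' --jaw 62

```text
clock: 5.85
tcp_pos: [0.4452, 0.0057, 0.0194]
orientation: [0.404, 3.115, 0.0]
contact_force: [0.0, 0.0, -0.0]
grip_width: 0.062
gripper_force: 0.0
```

Emit:
send_rows --deltas '[{"dx":0,"dy":0,"dz":20,"rx":0,"ry":0,"rz":0},{"dx":0,"dy":0,"dz":50,"rx":0,"ry":0,"rz":0},{"dx":0,"dy":0,"dz":90,"rx":0,"ry":0,"rz":0},{"dx":0,"dy":0,"dz":120,"rx":0,"ry":0,"rz":0},{"dx":0,"dy":0,"dz":120,"rx":0,"ry":0,"rz":0}]'

```text
clock: 6.27
tcp_pos: [0.4484, 0.0059, 0.1441]
orientation: [0.404, 3.107, 0.005]
contact_force: [0.5, 0.5, 0.2]
grip_width: 0.0621
gripper_force: 0.0
```

Emit:
send_rows --deltas '[{"dx":0,"dy":0,"dz":0,"rx":0,"ry":0,"rz":0},{"dx":0,"dy":0,"dz":0,"rx":0,"ry":0,"rz":0}]'

```text
clock: 6.43
tcp_pos: [0.4447, 0.0059, 0.139]
orientation: [-0.403, -3.115, -0.0]
contact_force: [-0.4, 0.1, -0.5]
grip_width: 0.062
gripper_force: 0.0
```

Run:
```python
from h import *
f=grab('wrist','w5'); s=r.get_obs(); print(s['clock'],s['tcp_pos'],s['orientation'])
find(f,.02,.035,.028,['blue'],tag='blk'); find(f,-.001,.009,.0045,['blue'],tag='line'); find(f,.02,.032,.026,['brass'],tag='brass');find(f,-.001,.009,.0045,['red','green'],tag='line')
cv2.imwrite('pics/w5c.png',cv2.resize(f['frame'][110:310,160:380],(660,600),interpolation=cv2.INTER_CUBIC))
f=grab('top','t5');find(f,.02,.035,.028,['blue'],tag='blk'); find(f,-.001,.009,.0045,['blue'],tag='line'); find(f,.018,.03,.024,['green'],tag='green')
```

```text
6.4833 [0.44425909 0.00576449 0.1384687 ] [-4.03137041e-01 -3.11395908e+00  7.70312372e-04]
blk blue px [257. 191.] cen 444.1 6.3 rect 444.1 6.5 sz 42.4 44.1 th 73.9 corner/long dir k2 -18.4 k4 34.3 k6 -3.3
line blue px [257. 176.] cen 443.1 6.4 rect 441.4 6.9 sz 54.7 46.0 th 76.8 corner/long dir k2 77.5 k4 32.3 k6 16.6
brass brass px [400. 172.] cen 461.2 139.2 rect 461.3 139.2 sz 37.6 63.6 th 73.8 corner/long dir k2 -15.9 k4 28.8 k6 -14.7
brass brass px [259. 200.] cen 453.0 5.8 rect 452.7 5.7 sz 9.6 10.0 th 75.3 corner/long dir k2 16.6 k4 39.7 k6 -17.9
brass brass px [308. 302.] cen 578.7 30.6 rect 584.1 33.7 sz 45.2 22.2 th 1.9 corner/long dir k2 -13.2 k4 38.3 k6 -19.0
brass brass px [412. 377.] cen 712.0 124.9 rect 711.6 124.8 sz 9.9 18.7 th 54.1 corner/long dir k2 -22.6 k4 11.6 k6 20.6
line red px [507. 146.] cen 468.6 254.3 rect 468.2 253.2 sz 9.6 35.5 th 89.9 corner/long dir k2 0.1 k4 37.6 k6 -7.8
line green px [ 13. 272.] cen 471.4 -285.7 rect 471.7 -285.7 sz 39.8 9.9 th 12.5 corner/long dir k2 9.7 k4 -32.8 k6 12.3
line green px [469. 282.] cen 621.1 207.8 rect 622.8 204.5 sz 51.5 51.5 th 59.0 corner/long dir k2 21.5 k4 9.2 k6 -28.0
green green px [395. 225.] cen 473.9 -305.4 rect 474.2 -305.3 sz 39.6 41.2 th 12.7 corner/long dir k2 -86.0 k4 -32.4 k6 -25.9
```

View pics/w5c.png

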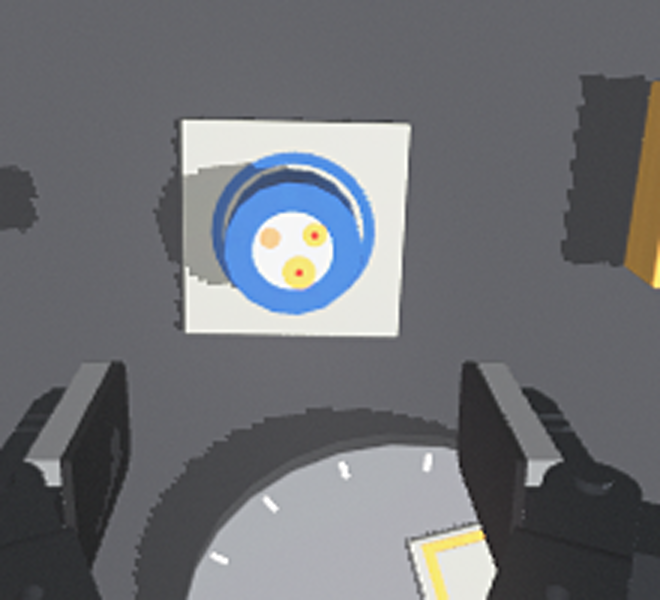

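Run:
```python
from h import *
f=load('w5')
c=np.array([(181,120),(411,124),(399,336),(185,333)])/3.+np.array([160,110])-.33
w=onplane(f,c,.004)[:,:2]*1000; print(w.round(1), w.mean(0).round(1))
P=cloud(f)*1000
m=(np.abs(P[...,0]-444)<12)&(np.abs(P[...,1]-6)<12); print('top z',np.median(P[...,2][m]))
f=load('t5'); I=f['frame']; hsv=cv2.cvtColor(I,cv2.COLOR_BGR2HSV)
P=cloud(f)*1000; print('seen top?',I[238,254],P[238,254])
```

```text
[[399.2 -20. ]
 [419.7  53. ]
 [492.1  32.7]
 [471.7 -40.6]] [445.7   6.3]
top z 213.65696948844015
seen top? [140 151 161] [431.36017119   1.14328433 537.40056677]
```

Blue is placed: mat centre (445.7,6.3), carrier (444.1,6.3), about 1.6 mm off, which I'll trim later if needed. Now the green one: close along 12.7° over (475,-303).

Emit:
send_rows --deltas '[{"dx":3,"dy":-25,"dz":0,"rx":0,"ry":0,"rz":-6},{"dx":6,"dy":-60,"dz":0,"rx":0,"ry":0,"rz":-12.5},{"dx":9,"dy":-95,"dz":0,"rx":0,"ry":0,"rz":-19},{"dx":12,"dy":-130,"dz":0,"rx":0,"ry":0,"rz":-25.5},{"dx":15,"dy":-165,"dz":0,"rx":0,"ry":0,"rz":-32}]' --jaw 60

```text
clock: 6.95
tcp_pos: [0.4592, -0.1608, 0.1381]
orientation: [-1.254, -2.878, 0.002]
contact_force: [1.4, 0.3, -0.3]
grip_width: 0.0601
gripper_force: 0.0
```

Emit:
send_rows --deltas '[{"dx":3,"dy":-35,"dz":0,"rx":0,"ry":0,"rz":-6.5},{"dx":6,"dy":-70,"dz":0,"rx":0,"ry":0,"rz":-13},{"dx":9,"dy":-105,"dz":0,"rx":0,"ry":0,"rz":-19.5},{"dx":12,"dy":-130,"dz":-20,"rx":0,"ry":0,"rz":-25.5},{"dx":15,"dy":-143.5,"dz":-45,"rx":0,"ry":0,"rz":-30.5}]'

```text
clock: 7.37
tcp_pos: [0.4751, -0.3076, 0.0941]
orientation: [1.97, 2.442, -0.003]
contact_force: [0.2, 0.4, -0.0]
grip_width: 0.0599
gripper_force: 0.0
```

Emit:
send_rows --deltas '[{"dx":0,"dy":0,"dz":-25,"rx":0,"ry":0,"rz":0},{"dx":0,"dy":0,"dz":-34,"rx":0,"ry":0,"rz":0},{"dx":0,"dy":0,"dz":-34,"rx":0,"ry":0,"rz":0},{"dx":0,"dy":0,"dz":-34,"rx":0,"ry":0,"rz":0}]'

```text
clock: 7.7
tcp_pos: [0.4744, -0.3022, 0.0597]
orientation: [-1.959, -2.453, 0.001]
contact_force: [-0.4, 0.0, 0.2]
grip_width: 0.0598
gripper_force: 0.0
```

Run:
```python
from h import *
f=grab('wrist','w6'); s=r.get_obs(); print(s['clock'],s['tcp_pos'],s['joints'].round(2),s['orientation'],s['grip_width'])
find(f,.018,.030,.024,['green'])
f=grab('top','t6')
find(f,.02,.035,.028,['blue'],tag='blk'); find(f,-.001,.009,.0045,['blue'],tag='line')
```

```text
7.75 [ 0.47520911 -0.30252288  0.06068278] [-0.    0.62  0.61  1.99 -0.55  0.7   1.18] [-1.96039960e+00 -2.45460840e+00 -8.17507132e-05] 0.05998864267629003
 green px [258. 223.] cen 475.7 -303.5 rect 475.7 -303.5 sz 39.6 41.4 th 12.8 corner/long dir k2 -74.5 k4 -33.1 k6 -5.7
blk blue px [254. 238.] cen 443.8 4.4 rect 443.5 4.7 sz 39.0 41.4 th 0.3 corner/long dir k2 78.2 k4 -26.8 k6 -20.7
line blue px [254. 237.] cen 444.6 3.6 rect 444.1 3.8 sz 53.1 53.4 th 0.3 corner/long dir k2 -47.6 k4 44.9 k6 15.5
```

The top view puts blue within about 1.1 mm of its outline's centre, so it stays. The tool is within 1 mm of green, so I'll descend, grip and lift.

Emit:
send_rows --deltas '[{"dx":0.5,"dy":-1,"dz":-20,"rx":0,"ry":0,"rz":0},{"dx":0.5,"dy":-1,"dz":-36,"rx":0,"ry":0,"rz":0},{"dx":0.5,"dy":-1,"dz":-42,"rx":0,"ry":0,"rz":0},{"dx":0.5,"dy":-1,"dz":-42,"rx":0,"ry":0,"rz":0}]'

```text
clock: 8.13
tcp_pos: [0.4755, -0.3031, 0.0182]
orientation: [-1.96, -2.454, -0.0]
contact_force: [1.0, 0.3, -0.1]
grip_width: 0.0602
gripper_force: 0.0
```

Emit:
send_rows --deltas '[{"dx":0,"dy":0,"dz":0,"rx":0,"ry":0,"rz":0},{"dx":0,"dy":0,"dz":0,"rx":0,"ry":0,"rz":0},{"dx":0,"dy":0,"dz":0,"rx":0,"ry":0,"rz":0},{"dx":0,"dy":0,"dz":0,"rx":0,"ry":0,"rz":0}]' --jaw 34 --newtons 30

```text
clock: 8.47
tcp_pos: [0.4764, -0.3043, 0.0197]
orientation: [1.96, 2.452, 0.001]
contact_force: [-0.7, 1.3, 7.1]
grip_width: 0.0393
gripper_force: 31.6
```

Emit:
send_rows --deltas '[{"dx":0,"dy":0,"dz":10,"rx":0,"ry":0,"rz":0},{"dx":0,"dy":0,"dz":35,"rx":0,"ry":0,"rz":0},{"dx":0,"dy":0,"dz":65,"rx":0,"ry":0,"rz":0},{"dx":4,"dy":15,"dz":90,"rx":0,"ry":0,"rz":0},{"dx":12,"dy":45,"dz":100,"rx":0,"ry":0,"rz":0}]'

```text
clock: 8.88
tcp_pos: [0.4875, -0.2636, 0.1227]
orientation: [1.966, 2.442, -0.001]
contact_force: [1.2, -0.1, -0.8]
grip_width: 0.0391
gripper_force: 30.8
```

Emit:
send_rows --deltas '[{"dx":10,"dy":35,"dz":0,"rx":0,"ry":0,"rz":3},{"dx":20,"dy":71,"dz":0,"rx":0,"ry":0,"rz":6},{"dx":30,"dy":107,"dz":0,"rx":0,"ry":0,"rz":10},{"dx":41,"dy":143,"dz":0,"rx":0,"ry":0,"rz":14},{"dx":52,"dy":180,"dz":0,"rx":0,"ry":0,"rz":18}]'

```text
clock: 9.3
tcp_pos: [0.5396, -0.0772, 0.1192]
orientation: [1.549, 2.733, 0.0]
contact_force: [1.7, -0.4, -1.8]
grip_width: 0.0394
gripper_force: 30.8
```

Emit:
send_rows --deltas '[{"dx":11,"dy":37,"dz":0,"rx":0,"ry":0,"rz":4},{"dx":22,"dy":74,"dz":0,"rx":0,"ry":0,"rz":8},{"dx":33,"dy":111,"dz":0,"rx":0,"ry":0,"rz":12},{"dx":44,"dy":148,"dz":0,"rx":0,"ry":0,"rz":16},{"dx":55,"dy":185,"dz":0,"rx":0,"ry":0,"rz":20}]'

```text
clock: 9.72
tcp_pos: [0.5946, 0.108, 0.1192]
orientation: [1.051, 2.96, 0.0]
contact_force: [0.3, -1.6, -1.2]
grip_width: 0.0394
gripper_force: 30.8
```

Emit:
send_rows --deltas '[{"dx":10,"dy":35,"dz":0,"rx":0,"ry":0,"rz":4},{"dx":20,"dy":68,"dz":0,"rx":0,"ry":0,"rz":7},{"dx":27,"dy":92,"dz":0,"rx":0,"ry":0,"rz":8.5},{"dx":29,"dy":97.5,"dz":0,"rx":0,"ry":0,"rz":8.5},{"dx":29,"dy":97.5,"dz":0,"rx":0,"ry":0,"rz":8.5}]'

```text
clock: 10.13
tcp_pos: [0.6235, 0.2067, 0.1185]
orientation: [0.828, 3.031, 0.001]
contact_force: [-0.5, -0.5, -1.2]
grip_width: 0.0392
gripper_force: 30.8
```

Emit:
send_rows --deltas '[{"dx":0,"dy":0,"dz":0,"rx":0,"ry":0,"rz":0},{"dx":0,"dy":0,"dz":0,"rx":0,"ry":0,"rz":0}]'

```text
clock: 10.3
tcp_pos: [0.6233, 0.2011, 0.1185]
orientation: [0.838, 3.028, -0.002]
contact_force: [0.8, 0.3, -0.7]
grip_width: 0.039
gripper_force: 30.8
```

```bash
cat >> h.py <<'E'
def mat(f,guess,zp,size,rad=70):
    "bright low-saturation pad near guess(mm): rect on plane zp"
    P=cloud(f)*1000;hsv=cv2.cvtColor(f['frame'],cv2.COLOR_BGR2HSV)
    m=((hsv[...,1]<40)&(hsv[...,2]>150)&(np.hypot(P[...,0]-guess[0],P[...,1]-guess[1])<rad)&(abs(P[...,2]-zp)<6)).astype(np.uint8)
    ys,xs=np.where(m); w=onplane(f,np.c_[xs,ys],zp/1000)[:,:2].astype(np.float32)*1000
    print('mat',cv2.minAreaRect(w),'expect',size)
E
python3 - <<'E'
from h import *
f=grab('wrist','w7'); s=r.get_obs(); print(s['clock'],s['tcp_pos'],s['joints'].round(2),s['orientation'],s['grip_width'])
find(f,-.001,.009,.0045,['green'],tag='line');find(f,.09,.15,s['tcp_pos'][2]+.005,['green'],tag='held'); mat(f,(623,204),4,76)
cv2.imwrite('pics/w7.png',f['frame'])
E
```

```text
10.35 [0.62340296 0.20113051 0.11858256] [-0.73  0.62  0.46  1.73 -0.34  0.88  0.91] [ 8.38327947e-01  3.02758523e+00 -1.97078903e-03] 0.039123297972545504
line green px [261. 177.] cen 618.6 207.4 rect 618.6 207.3 sz 51.6 39.0 th 59.1 corner/long dir k2 60.9 k4 13.9 k6 0.5
held green px [258. 245.] cen 620.2 203.3 rect 619.9 203.5 sz 39.5 46.1 th 59.1 corner/long dir k2 -28.7 k4 14.2 k6 8.6
mat ((622.9896850585938, 204.85011291503906), (75.65288543701172, 74.95809936523438), 58.970970153808594) expect 76
```

View pics/w7.png

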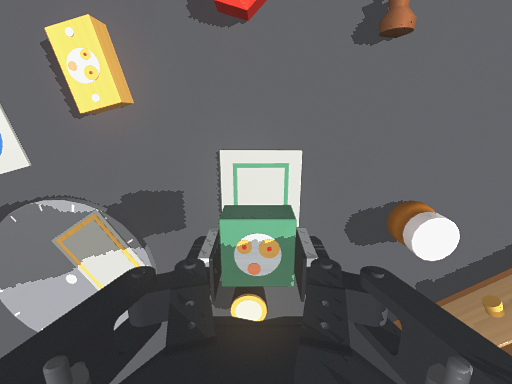

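The outline is centred below the held carrier: mat at (260,190), carrier at (258,247), loupe at (248,308) clear of the fingers. I'll lower it to just above the mat.

Emit:
send_rows --deltas '[{"dx":0.5,"dy":0,"dz":-30,"rx":0,"ry":0,"rz":0},{"dx":0.5,"dy":0,"dz":-60,"rx":0,"ry":0,"rz":0},{"dx":0.5,"dy":0,"dz":-80,"rx":0,"ry":0,"rz":0},{"dx":0.5,"dy":0,"dz":-90,"rx":0,"ry":0,"rz":0},{"dx":0.5,"dy":0,"dz":-90,"rx":0,"ry":0,"rz":0}]'

```text
clock: 10.77
tcp_pos: [0.6224, 0.2018, 0.0262]
orientation: [-0.835, -3.025, 0.005]
contact_force: [-0.0, -0.2, -1.4]
grip_width: 0.0392
gripper_force: 30.8
```

Emit:
send_rows --deltas '[{"dx":0,"dy":0,"dz":0,"rx":0,"ry":0,"rz":0},{"dx":0,"dy":0,"dz":0,"rx":0,"ry":0,"rz":0}]'

```text
clock: 10.93
tcp_pos: [0.6253, 0.2033, 0.0299]
orientation: [0.834, 3.027, 0.002]
contact_force: [-0.2, -0.7, -1.3]
grip_width: 0.0392
gripper_force: 30.8
```

Run:
```python
from h import *
f=grab('wrist','w8'); s=r.get_obs(); print(s['clock'],s['tcp_pos'],s['orientation'],s['contact_force'])
find(f,-.001,.009,.0045,['green'],tag='line');find(f,.02,.05,s['tcp_pos'][2]+.005,['green'],tag='held'); mat(f,(623,204),4,76)
```

```text
10.9833 [0.62541147 0.20362587 0.03011793] [8.33916616e-01 3.02643373e+00 2.51586141e-03] [ 0.08576793  1.19814956 -1.45865202]
line green px [256. 196.] cen 611.8 211.1 rect 612.0 211.2 sz 51.5 25.6 th 58.9 corner/long dir k2 60.0 k4 13.9 k6 -0.1
held green px [258. 250.] cen 624.2 204.8 rect 623.2 205.3 sz 40.3 44.1 th 60.2 corner/long dir k2 -51.4 k4 16.8 k6 17.3
mat ((623.1455688476562, 204.74742126464844), (75.926513671875, 75.85489654541016), 59.16690444946289) expect 76
```

Emit:
send_rows --deltas '[{"dx":-0.5,"dy":0.3,"dz":-2,"rx":0,"ry":0,"rz":0},{"dx":-0.5,"dy":0.3,"dz":-4,"rx":0,"ry":0,"rz":0},{"dx":-0.5,"dy":0.3,"dz":-4,"rx":0,"ry":0,"rz":0}]'

```text
clock: 11.23
tcp_pos: [0.6236, 0.2042, 0.0245]
orientation: [0.833, 3.029, 0.001]
contact_force: [-0.6, 0.1, -1.3]
grip_width: 0.0392
gripper_force: 30.8
```

Emit:
send_rows --deltas '[{"dx":0,"dy":0,"dz":0,"rx":0,"ry":0,"rz":0},{"dx":0,"dy":0,"dz":0,"rx":0,"ry":0,"rz":0}]'

```text
clock: 11.4
tcp_pos: [0.6236, 0.2041, 0.0244]
orientation: [0.833, 3.029, 0.0]
contact_force: [0.5, 0.5, -1.9]
grip_width: 0.0392
gripper_force: 30.8
```

Emit:
send_rows --deltas '[{"dx":0,"dy":0,"dz":-1,"rx":0,"ry":0,"rz":0},{"dx":0,"dy":0,"dz":-1.5,"rx":0,"ry":0,"rz":0},{"dx":0,"dy":0,"dz":-1.5,"rx":0,"ry":0,"rz":0}]'

```text
clock: 11.65
tcp_pos: [0.6238, 0.2041, 0.0237]
orientation: [-0.834, -3.029, -0.001]
contact_force: [-2.4, -0.3, 5.3]
grip_width: 0.0394
gripper_force: 31.7
```

Emit:
send_rows --deltas '[{"dx":0,"dy":0,"dz":0,"rx":0,"ry":0,"rz":0},{"dx":0,"dy":0,"dz":0,"rx":0,"ry":0,"rz":0},{"dx":0,"dy":0,"dz":0,"rx":0,"ry":0,"rz":0}]' --jaw 58

```text
clock: 11.9
tcp_pos: [0.6237, 0.204, 0.0228]
orientation: [0.833, 3.029, 0.0]
contact_force: [0.2, 0.3, 0.7]
grip_width: 0.058
gripper_force: 0.0
```

Emit:
send_rows --deltas '[{"dx":0,"dy":0,"dz":20,"rx":0,"ry":0,"rz":0},{"dx":0,"dy":0,"dz":55,"rx":0,"ry":0,"rz":0},{"dx":0,"dy":0,"dz":90,"rx":0,"ry":0,"rz":0},{"dx":0,"dy":0,"dz":115,"rx":0,"ry":0,"rz":0},{"dx":0,"dy":0,"dz":118,"rx":0,"ry":0,"rz":0}]'

```text
clock: 12.32
tcp_pos: [0.6268, 0.2045, 0.1463]
orientation: [0.832, 3.022, 0.008]
contact_force: [1.4, -0.6, -0.4]
grip_width: 0.0582
gripper_force: 0.0
```

Emit:
send_rows --deltas '[{"dx":0,"dy":0,"dz":0,"rx":0,"ry":0,"rz":0},{"dx":0,"dy":0,"dz":0,"rx":0,"ry":0,"rz":0}]'

```text
clock: 12.48
tcp_pos: [0.6231, 0.2041, 0.1402]
orientation: [-0.833, -3.028, 0.0]
contact_force: [-0.4, -0.1, -0.7]
grip_width: 0.058
gripper_force: 0.0
```

Run:
```python
from h import *
f=grab('wrist','w9'); s=r.get_obs(); print(s['clock'],s['tcp_pos'],s['orientation'],s['contact_force'])
find(f,-.001,.009,.0045,['green'],tag='line');find(f,.02,.035,.028,['green'],tag='blk'); mat(f,(623,204),4,76)
find(f,.018,.03,.024,['red'],tag='hex')
```

```text
12.5333 [0.62263819 0.20396591 0.13943481] [-8.32725172e-01 -3.02735481e+00  1.80272484e-03] [ 0.00999702 -0.04971381 -0.18040235]
line green px [258. 179.] cen 622.8 204.5 rect 622.8 204.7 sz 51.5 51.0 th 59.0 corner/long dir k2 88.2 k4 13.7 k6 -7.8
blk green px [258. 192.] cen 623.6 204.8 rect 623.4 204.8 sz 39.8 39.4 th 59.3 corner/long dir k2 -61.3 k4 14.4 k6 11.1
mat ((622.9415893554688, 204.7085723876953), (75.6396713256836, 75.72115325927734), 58.90340042114258) expect 76
hex red px [238.  10.] cen 484.5 268.4 rect 486.9 268.8 sz 43.9 16.9 th 59.2 corner/long dir k2 62.0 k4 10.3 k6 -9.5
```

Green is placed within 0.7 mm and 0.3° of its outline. The large red hexagon is next, near (470.5,275), closing along 73.9°.

Emit:
send_rows --deltas '[{"dx":-25,"dy":12,"dz":0,"rx":0,"ry":0,"rz":2},{"dx":-62,"dy":29,"dz":0,"rx":0,"ry":0,"rz":5},{"dx":-99,"dy":46,"dz":0,"rx":0,"ry":0,"rz":9},{"dx":-132,"dy":61,"dz":-10,"rx":0,"ry":0,"rz":12},{"dx":-153,"dy":71,"dz":-30,"rx":0,"ry":0,"rz":14.7}]' --jaw 64

```text
clock: 12.95
tcp_pos: [0.4673, 0.277, 0.1105]
orientation: [-0.431, -3.111, -0.002]
contact_force: [0.7, 0.2, -0.2]
grip_width: 0.0641
gripper_force: 0.0
```

Emit:
send_rows --deltas '[{"dx":0,"dy":0,"dz":-25,"rx":0,"ry":0,"rz":0},{"dx":0,"dy":0,"dz":-45,"rx":0,"ry":0,"rz":0},{"dx":0,"dy":0,"dz":-45,"rx":0,"ry":0,"rz":0},{"dx":0,"dy":0,"dz":-45,"rx":0,"ry":0,"rz":0},{"dx":0,"dy":0,"dz":-45,"rx":0,"ry":0,"rz":0}]'

```text
clock: 13.37
tcp_pos: [0.471, 0.2746, 0.0659]
orientation: [0.441, 3.111, -0.001]
contact_force: [0.3, 0.5, -0.8]
grip_width: 0.0638
gripper_force: 0.0
```

Run:
```python
from h import *
f=grab('wrist','w10'); s=r.get_obs(); print(s['clock'],s['tcp_pos'],s['joints'].round(2),s['orientation'],s['contact_force'])
find(f,.018,.03,.024,['red'],tag='hex'); find(f,.018,.03,.024,['brass'],tag='obl')
cv2.imwrite('pics/w10.png',f['frame'])
```

```text
13.4167 [0.47146238 0.27487611 0.06647562] [-0.93  0.53  0.37  2.02 -0.31  0.64  0.93] [4.40320428e-01 3.10965003e+00 6.36879451e-04] [-0.03629888  0.17864446 -0.08358376]
hex red px [259. 217.] cen 470.5 276.2 rect 470.4 276.3 sz 44.1 51.2 th 74.1 corner/long dir k2 -15.2 k4 -36.3 k6 -16.3
obl brass px [266. 211.] cen 466.3 282.5 rect 466.2 282.4 sz 6.9 7.3 th 74.7 corner/long dir k2 -58.7 k4 23.6 k6 -20.7
obl brass px [ 77. 246.] cen 457.8 143.5 rect 462.0 143.5 sz 39.9 66.3 th 73.5 corner/long dir k2 -35.4 k4 32.9 k6 -16.4
obl brass px [265. 229.] cen 479.0 278.0 rect 478.9 278.2 sz 9.9 10.6 th 73.9 corner/long dir k2 16.6 k4 11.3 k6 -6.9
```

View pics/w10.png

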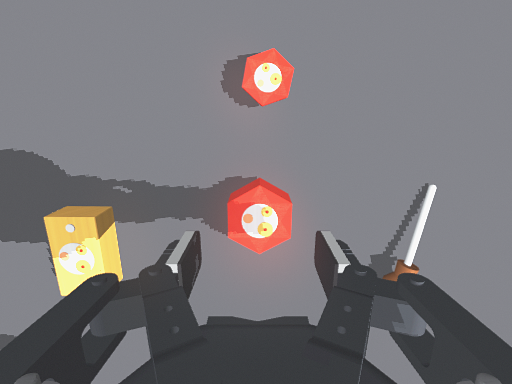

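The jaws straddle the large hexagon at (259,217), measured 44.1 x 51.2 mm; the small one at (268,77) is well clear. I'll grip it.

Emit:
send_rows --deltas '[{"dx":0,"dy":1,"dz":-20,"rx":0,"ry":0,"rz":0},{"dx":0,"dy":1,"dz":-36,"rx":0,"ry":0,"rz":0},{"dx":0,"dy":1,"dz":-43,"rx":0,"ry":0,"rz":0},{"dx":0,"dy":1,"dz":-43,"rx":0,"ry":0,"rz":0}]'

```text
clock: 13.75
tcp_pos: [0.4704, 0.2756, 0.0223]
orientation: [-0.44, -3.11, 0.001]
contact_force: [0.5, 0.2, 0.4]
grip_width: 0.0639
gripper_force: 0.0
```

Emit:
send_rows --deltas '[{"dx":0,"dy":0,"dz":0,"rx":0,"ry":0,"rz":0},{"dx":0,"dy":0,"dz":0,"rx":0,"ry":0,"rz":0},{"dx":0,"dy":0,"dz":0,"rx":0,"ry":0,"rz":0},{"dx":0,"dy":0,"dz":0,"rx":0,"ry":0,"rz":0}]' --jaw 38 --newtons 30

```text
clock: 14.08
tcp_pos: [0.4715, 0.2764, 0.024]
orientation: [0.439, 3.109, 0.002]
contact_force: [-0.8, -0.9, 5.9]
grip_width: 0.043
gripper_force: 31.4
```

Emit:
send_rows --deltas '[{"dx":0,"dy":0,"dz":10,"rx":0,"ry":0,"rz":0},{"dx":0,"dy":0,"dz":35,"rx":0,"ry":0,"rz":0},{"dx":0,"dy":0,"dz":65,"rx":0,"ry":0,"rz":0},{"dx":4,"dy":-15,"dz":90,"rx":0,"ry":0,"rz":0},{"dx":15,"dy":-50,"dz":100,"rx":0,"ry":0,"rz":0}]'

```text
clock: 14.5
tcp_pos: [0.4858, 0.2317, 0.1264]
orientation: [0.426, 3.11, 0.009]
contact_force: [1.0, 0.5, -1.2]
grip_width: 0.0431
gripper_force: 31.1
```

Emit:
send_rows --deltas '[{"dx":10,"dy":-33,"dz":0,"rx":0,"ry":0,"rz":0},{"dx":20,"dy":-68,"dz":0,"rx":0,"ry":0,"rz":0},{"dx":30,"dy":-104,"dz":0,"rx":0,"ry":0,"rz":0},{"dx":41,"dy":-140,"dz":0,"rx":0,"ry":0,"rz":0},{"dx":52,"dy":-177,"dz":0,"rx":0,"ry":0,"rz":0}]'

```text
clock: 14.92
tcp_pos: [0.5375, 0.0477, 0.1236]
orientation: [0.438, 3.111, 0.001]
contact_force: [-0.0, 1.0, -2.3]
grip_width: 0.0433
gripper_force: 31.1
```

Emit:
send_rows --deltas '[{"dx":11,"dy":-37,"dz":0,"rx":0,"ry":0,"rz":0},{"dx":22,"dy":-74,"dz":0,"rx":0,"ry":0,"rz":0},{"dx":33,"dy":-111,"dz":0,"rx":0,"ry":0,"rz":0},{"dx":44,"dy":-148,"dz":0,"rx":0,"ry":0,"rz":0},{"dx":53,"dy":-180,"dz":0,"rx":0,"ry":0,"rz":0}]'

```text
clock: 15.33
tcp_pos: [0.5907, -0.1339, 0.1236]
orientation: [0.441, 3.11, -0.001]
contact_force: [-0.3, -0.0, -0.7]
grip_width: 0.0425
gripper_force: 31.1
```

Emit:
send_rows --deltas '[{"dx":9,"dy":-30,"dz":0,"rx":0,"ry":0,"rz":-0.6},{"dx":16,"dy":-55,"dz":0,"rx":0,"ry":0,"rz":-0.6},{"dx":19.5,"dy":-67.5,"dz":-15,"rx":0,"ry":0,"rz":-0.6},{"dx":19.5,"dy":-67.5,"dz":-40,"rx":0,"ry":0,"rz":-0.6},{"dx":19.5,"dy":-67.5,"dz":-60,"rx":0,"ry":0,"rz":-0.6}]'

```text
clock: 15.75
tcp_pos: [0.6099, -0.2001, 0.0627]
orientation: [0.459, 3.107, -0.001]
contact_force: [0.6, 1.1, -2.1]
grip_width: 0.043
gripper_force: 31.1
```

Emit:
send_rows --deltas '[{"dx":0,"dy":0,"dz":0,"rx":0,"ry":0,"rz":0},{"dx":0,"dy":0,"dz":0,"rx":0,"ry":0,"rz":0},{"dx":0,"dy":0,"dz":0,"rx":0,"ry":0,"rz":0}]'

```text
clock: 16.0
tcp_pos: [0.6107, -0.1985, 0.0642]
orientation: [0.455, 3.107, -0.0]
contact_force: [0.4, -0.5, -0.4]
grip_width: 0.0431
gripper_force: 31.1
```

Run:
```python
from h import *
f=grab('wrist','w11'); s=r.get_obs(); print(s['clock'],s['tcp_pos'],s['joints'].round(2),s['orientation'])
find(f,-.001,.009,.0045,['red'],tag='line');find(f,.045,.075,s['tcp_pos'][2],['red'],tag='held'); mat(f,(609,-198),4,76)
```

```text
16.05 [ 0.61106737 -0.19859484  0.06452142] [-0.07  0.66  0.41  1.79 -0.36  0.76  1.8 ] [ 4.54521815e-01  3.10628625e+00 -3.52712986e-04]
line red px [257. 188.] cen 598.8 -194.5 rect 595.4 -193.5 sz 56.3 34.7 th 73.4 corner/long dir k2 73.7 k4 27.7 k6 -15.5
held red px [257. 240.] cen 608.8 -197.8 rect 607.8 -197.6 sz 46.9 55.9 th 75.1 corner/long dir k2 -18.0 k4 29.3 k6 -16.4
mat ((598.3519897460938, -194.29977416992188), (76.01551055908203, 52.92306900024414), 74.03329467773438) expect 76
```

The outline's centre is (609.5,-197.6) and the tool is about 0.7 mm off it. I'll correct that and lower.

Emit:
send_rows --deltas '[{"dx":0,"dy":0.7,"dz":-12,"rx":0,"ry":0,"rz":0},{"dx":0,"dy":0.7,"dz":-24,"rx":0,"ry":0,"rz":0},{"dx":0,"dy":0.7,"dz":-32,"rx":0,"ry":0,"rz":0},{"dx":0,"dy":0.7,"dz":-32,"rx":0,"ry":0,"rz":0},{"dx":0,"dy":0.7,"dz":-32,"rx":0,"ry":0,"rz":0}]'

```text
clock: 16.47
tcp_pos: [0.6095, -0.1976, 0.0299]
orientation: [-0.455, -3.107, -0.0]
contact_force: [-0.2, 0.0, -1.2]
grip_width: 0.0432
gripper_force: 31.2
```

Emit:
send_rows --deltas '[{"dx":0,"dy":0,"dz":0,"rx":0,"ry":0,"rz":0},{"dx":0,"dy":0,"dz":0,"rx":0,"ry":0,"rz":0}]'

```text
clock: 16.63
tcp_pos: [0.6102, -0.198, 0.031]
orientation: [0.456, 3.108, -0.0]
contact_force: [0.4, -0.1, -1.8]
grip_width: 0.043
gripper_force: 31.2
```

Emit:
send_rows --deltas '[{"dx":0.3,"dy":0,"dz":-1.5,"rx":0,"ry":0,"rz":0},{"dx":0.3,"dy":0,"dz":-2.5,"rx":0,"ry":0,"rz":0},{"dx":0.3,"dy":0,"dz":-3,"rx":0,"ry":0,"rz":0},{"dx":0.3,"dy":0,"dz":-3,"rx":0,"ry":0,"rz":0}]'

```text
clock: 16.97
tcp_pos: [0.6105, -0.1978, 0.0281]
orientation: [0.455, 3.108, 0.0]
contact_force: [-0.9, 0.4, 1.4]
grip_width: 0.0428
gripper_force: 31.4
```

Emit:
send_rows --deltas '[{"dx":0,"dy":0,"dz":-0.5,"rx":0,"ry":0,"rz":0},{"dx":0,"dy":0,"dz":-0.5,"rx":0,"ry":0,"rz":0},{"dx":0,"dy":0,"dz":-0.5,"rx":0,"ry":0,"rz":0},{"dx":0,"dy":0,"dz":-0.5,"rx":0,"ry":0,"rz":0}]' --jaw 62

```text
clock: 17.3
tcp_pos: [0.6104, -0.1978, 0.0273]
orientation: [0.456, 3.108, -0.0]
contact_force: [-0.4, 0.4, -0.3]
grip_width: 0.062
gripper_force: 0.0
```

Emit:
send_rows --deltas '[{"dx":0,"dy":0,"dz":20,"rx":0,"ry":0,"rz":0},{"dx":0,"dy":0,"dz":55,"rx":0,"ry":0,"rz":0},{"dx":0,"dy":0,"dz":90,"rx":0,"ry":0,"rz":0},{"dx":0,"dy":0,"dz":113,"rx":0,"ry":0,"rz":0},{"dx":0,"dy":0,"dz":115,"rx":0,"ry":0,"rz":0}]'

```text
clock: 17.72
tcp_pos: [0.6132, -0.1992, 0.1477]
orientation: [0.455, 3.1, -0.001]
contact_force: [0.0, -0.5, -0.2]
grip_width: 0.0617
gripper_force: 0.0
```

Emit:
send_rows --deltas '[{"dx":0,"dy":0,"dz":0,"rx":0,"ry":0,"rz":0},{"dx":0,"dy":0,"dz":0,"rx":0,"ry":0,"rz":0}]'

```text
clock: 17.88
tcp_pos: [0.61, -0.1974, 0.1417]
orientation: [-0.455, -3.108, -0.001]
contact_force: [-0.7, 0.3, -0.1]
grip_width: 0.0622
gripper_force: 0.0
```

Run:
```python
from h import *
f=grab('wrist','w12'); s=r.get_obs(); print(s['clock'],s['tcp_pos'],s['orientation'],s['contact_force'])
find(f,-.001,.009,.0045,['red'],tag='line');find(f,.02,.035,.028,['red'],tag='blk'); mat(f,(609,-198),4,76)
```

```text
17.9333 [ 0.60956249 -0.19727043  0.14103132] [-4.54788334e-01 -3.10634424e+00 -6.19545840e-04] [-0.77202078 -0.183177    0.12988559]
line red px [254. 174.] cen 605.7 -196.8 rect 602.7 -195.8 sz 56.5 49.0 th 74.6 corner/long dir k2 74.6 k4 28.9 k6 -16.2
blk red px [257. 190.] cen 609.4 -197.1 rect 609.2 -197.2 sz 43.6 50.4 th 74.7 corner/long dir k2 -14.0 k4 30.4 k6 -16.5
mat ((609.2020263671875, -197.35633850097656), (76.16266632080078, 76.42184448242188), 74.00633239746094) expect 76
```

Emit:
send_rows --deltas '[{"dx":-12,"dy":27,"dz":0,"rx":0,"ry":0,"rz":0},{"dx":-27,"dy":61,"dz":0,"rx":0,"ry":0,"rz":0},{"dx":-42,"dy":95,"dz":0,"rx":0,"ry":0,"rz":0},{"dx":-57,"dy":129,"dz":0,"rx":0,"ry":0,"rz":0},{"dx":-72,"dy":163,"dz":0,"rx":0,"ry":0,"rz":0}]' --jaw 58

```text
clock: 18.35
tcp_pos: [0.5364, -0.0334, 0.1407]
orientation: [-0.455, -3.106, 0.001]
contact_force: [0.6, 1.6, 0.7]
grip_width: 0.0583
gripper_force: 0.0
```

Emit:
send_rows --deltas '[{"dx":-15,"dy":34,"dz":0,"rx":0,"ry":0,"rz":0},{"dx":-30,"dy":68,"dz":0,"rx":0,"ry":0,"rz":0},{"dx":-45,"dy":102,"dz":0,"rx":0,"ry":0,"rz":0},{"dx":-60,"dy":136,"dz":0,"rx":0,"ry":0,"rz":0},{"dx":-72,"dy":163,"dz":-15,"rx":0,"ry":0,"rz":0}]'

```text
clock: 18.77
tcp_pos: [0.4657, 0.1311, 0.1278]
orientation: [0.453, 3.108, 0.002]
contact_force: [-0.1, 0.9, -0.6]
grip_width: 0.0582
gripper_force: 0.0
```

Emit:
send_rows --deltas '[{"dx":-5,"dy":12,"dz":-30,"rx":0,"ry":0,"rz":0},{"dx":-5,"dy":12,"dz":-55,"rx":0,"ry":0,"rz":0},{"dx":-5,"dy":12,"dz":-62,"rx":0,"ry":0,"rz":0},{"dx":-5,"dy":12,"dz":-62,"rx":0,"ry":0,"rz":0},{"dx":-5,"dy":12,"dz":-62,"rx":0,"ry":0,"rz":0}]'

```text
clock: 19.18
tcp_pos: [0.4614, 0.1391, 0.0651]
orientation: [-0.458, -3.107, 0.002]
contact_force: [-0.7, 0.1, 0.5]
grip_width: 0.0578
gripper_force: 0.0
```

Emit:
send_rows --deltas '[{"dx":0,"dy":0,"dz":0,"rx":0,"ry":0,"rz":0},{"dx":0,"dy":0,"dz":0,"rx":0,"ry":0,"rz":0}]'

```text
clock: 19.35
tcp_pos: [0.4625, 0.1398, 0.0664]
orientation: [0.458, 3.106, 0.002]
contact_force: [0.3, 0.7, -0.4]
grip_width: 0.058
gripper_force: 0.0
```

Run:
```python
from h import *
f=grab('wrist','w13'); s=r.get_obs(); print(s['clock'],s['tcp_pos'],s['orientation'],s['contact_force'])
find(f,.018,.03,.024,['brass'],tag='obl'); 
f=grab('top','t13')
for z in(.018,):find(f,.020,.035,.028,['red','green','blue'],tag='blk'); find(f,-.001,.009,.0045,['red','green','blue'],tag='line'); find(f,.02,.03,.026,['brass'],tag='pad')
```

```text
19.4 [0.46233568 0.13995291 0.06636608] [4.57021301e-01 3.10648074e+00 1.79208882e-03] [ 0.32247799  0.19048123 -0.30482347]
obl brass px [259. 215.] cen 461.9 141.3 rect 461.9 141.3 sz 35.9 64.8 th 73.4 corner/long dir k2 -15.9 k4 28.5 k6 -15.9
obl brass px [ 75. 245.] cen 443.2 9.4 rect 443.1 9.5 sz 7.2 8.3 th 25.4 corner/long dir k2 -65.6 k4 -16.3 k6 -8.2
obl brass px [ 71. 261.] cen 454.0 1.3 rect 454.1 1.3 sz 10.6 10.6 th 4.7 corner/long dir k2 -49.0 k4 -34.8 k6 -12.6
obl brass px [398. 375.] cen 630.7 213.3 rect 630.5 213.3 sz 10.4 9.8 th 73.2 corner/long dir k2 85.5 k4 23.0 k6 7.2
blk red px [408. 120.] cen 708.9 -341.3 rect 708.7 -341.3 sz 20.7 59.3 th 32.3 corner/long dir k2 -59.4 k4 -13.5 k6 1.9
blk red px [345. 164.] cen 608.4 -198.7 rect 608.1 -198.6 sz 44.5 48.2 th 14.5 corner/long dir k2 -16.8 k4 -26.5 k6 -16.2
blk green px [166. 157.] cen 621.9 200.6 rect 621.9 200.4 sz 40.5 38.9 th 59.2 corner/long dir k2 82.4 k4 14.6 k6 10.7
blk blue px [254. 238.] cen 443.8 4.4 rect 443.5 4.7 sz 39.0 41.4 th 0.3 corner/long dir k2 78.2 k4 -26.8 k6 -20.7
line red px [343. 168.] cen 608.2 -200.2 rect 607.4 -199.5 sz 56.9 61.5 th 73.5 corner/long dir k2 69.8 k4 29.2 k6 -14.7
line blue px [254. 237.] cen 444.6 3.6 rect 444.1 3.8 sz 53.1 53.4 th 0.3 corner/long dir k2 -39.8 k4 45.0 k6 21.7
pad brass px [340. 108.] cen 734.9 -188.0 rect 734.9 -188.6 sz 20.9 22.6 th 0.3 corner/long dir k2 -44.4 k4 -44.2 k6 30.0
pad brass px [236. 169.] cen 597.7 44.8 rect 597.7 45.3 sz 76.6 48.5 th 2.2 corner/long dir k2 1.1 k4 -42.4 k6 1.4
```

The hexagon is within 0.3 mm and 1° of its outline. The oblong carrier is at (461.9,141.3), so I'll grip it.

Emit:
send_rows --deltas '[{"dx":0,"dy":1,"dz":-20,"rx":0,"ry":0,"rz":0},{"dx":0,"dy":1,"dz":-36,"rx":0,"ry":0,"rz":0},{"dx":0,"dy":1,"dz":-43,"rx":0,"ry":0,"rz":0},{"dx":0,"dy":1,"dz":-43,"rx":0,"ry":0,"rz":0}]'

```text
clock: 19.78
tcp_pos: [0.4607, 0.1408, 0.0215]
orientation: [-0.456, -3.107, 0.002]
contact_force: [-0.1, 0.1, -0.8]
grip_width: 0.058
gripper_force: 0.0
```

Emit:
send_rows --deltas '[{"dx":0,"dy":0,"dz":0,"rx":0,"ry":0,"rz":0},{"dx":0,"dy":0,"dz":0,"rx":0,"ry":0,"rz":0},{"dx":0,"dy":0,"dz":0,"rx":0,"ry":0,"rz":0},{"dx":0,"dy":0,"dz":0,"rx":0,"ry":0,"rz":0}]' --jaw 30 --newtons 30

```text
clock: 20.12
tcp_pos: [0.4621, 0.1413, 0.0232]
orientation: [0.456, 3.107, 0.001]
contact_force: [-0.6, 0.0, 6.2]
grip_width: 0.0351
gripper_force: 30.7
```

Emit:
send_rows --deltas '[{"dx":0,"dy":0,"dz":10,"rx":0,"ry":0,"rz":0},{"dx":0,"dy":0,"dz":35,"rx":0,"ry":0,"rz":0},{"dx":0,"dy":0,"dz":65,"rx":0,"ry":0,"rz":0},{"dx":0,"dy":0,"dz":90,"rx":0,"ry":0,"rz":0},{"dx":0,"dy":0,"dz":100,"rx":0,"ry":0,"rz":0}]'

```text
clock: 20.53
tcp_pos: [0.4628, 0.1416, 0.1258]
orientation: [0.456, 3.105, 0.004]
contact_force: [0.5, 0.2, -1.5]
grip_width: 0.035
gripper_force: 30.4
```

Emit:
send_rows --deltas '[{"dx":20,"dy":-14,"dz":0,"rx":0,"ry":0,"rz":3},{"dx":50,"dy":-34,"dz":0,"rx":0,"ry":0,"rz":7},{"dx":82,"dy":-56,"dz":0,"rx":0,"ry":0,"rz":11},{"dx":112,"dy":-77,"dz":0,"rx":0,"ry":0,"rz":15},{"dx":137,"dy":-94,"dz":0,"rx":0,"ry":0,"rz":17.7}]'

```text
clock: 20.95
tcp_pos: [0.6, 0.0452, 0.1225]
orientation: [-0.032, 3.141, -0.001]
contact_force: [-0.3, -0.1, -0.6]
grip_width: 0.0355
gripper_force: 30.4
```

Emit:
send_rows --deltas '[{"dx":0,"dy":0,"dz":-15,"rx":0,"ry":0,"rz":0},{"dx":0,"dy":0,"dz":-30,"rx":0,"ry":0,"rz":0},{"dx":0,"dy":0,"dz":-30,"rx":0,"ry":0,"rz":0},{"dx":0,"dy":0,"dz":-30,"rx":0,"ry":0,"rz":0},{"dx":0,"dy":0,"dz":-30,"rx":0,"ry":0,"rz":0}]'

```text
clock: 21.37
tcp_pos: [0.5983, 0.0476, 0.0928]
orientation: [-0.029, 3.141, 0.0]
contact_force: [-0.1, -0.3, -1.9]
grip_width: 0.0353
gripper_force: 30.4
```

Run:
```python
from h import *
f=grab('wrist','w14'); s=r.get_obs(); print(s['clock'],s['tcp_pos'],s['joints'].round(2),s['orientation'])
find(f,.022,.032,.026,['brass'],tag='pad line');find(f,.08,.11,s['tcp_pos'][2]+.001,['brass'],tag='held'); mat(f,(599,47),26,'56x80')
cv2.imwrite('pics/w14.png',f['frame'])
```

```text
21.4167 [0.59858951 0.04766797 0.09314011] [-0.44  0.55  0.34  1.88 -0.26  0.75  1.64] [-2.91820338e-02  3.14059430e+00  4.72489127e-04]
pad line brass px [255. 168.] cen 571.2 45.5 rect 571.8 46.4 sz 20.9 48.3 th 2.1 corner/long dir k2 -84.9 k4 -42.2 k6 -25.5
pad line brass px [461. 244.] cen 625.7 214.5 rect 625.8 214.5 sz 10.8 10.3 th 49.5 corner/long dir k2 89.4 k4 0.8 k6 -26.5
pad line brass px [  7. 344.] cen 735.0 -180.3 rect 737.3 -179.3 sz 15.2 29.4 th 76.2 corner/long dir k2 -23.1 k4 28.5 k6 -9.2
held brass px [258. 241.] cen 596.7 47.8 rect 596.6 47.8 sz 66.4 35.7 th 1.1 corner/long dir k2 1.1 k4 -43.9 k6 1.1
mat ((592.1088256835938, 26.486419677734375), (102.88554382324219, 115.3517074584961), 38.98985290527344) expect 56x80
```

View pics/w14.png

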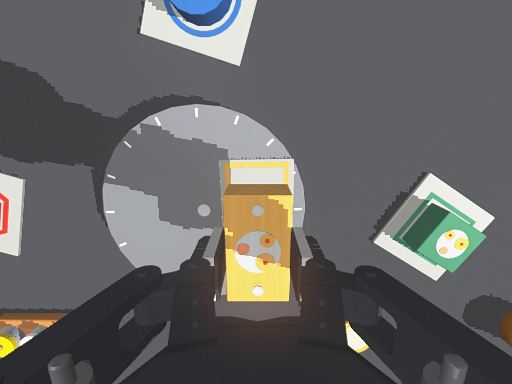

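The held oblong at (258,245) is lined up over the pad, whose far edge is at (257,160). Correction: 1.3 mm in x and 0.6° in yaw, then lower.

Emit:
send_rows --deltas '[{"dx":1.3,"dy":0.2,"dz":-14,"rx":0,"ry":0,"rz":0.6},{"dx":1.3,"dy":0.2,"dz":-28,"rx":0,"ry":0,"rz":0.6},{"dx":1.3,"dy":0.2,"dz":-36,"rx":0,"ry":0,"rz":0.6},{"dx":1.3,"dy":0.2,"dz":-36,"rx":0,"ry":0,"rz":0.6}]'

```text
clock: 21.75
tcp_pos: [0.5982, 0.0476, 0.0543]
orientation: [0.046, -3.138, 0.001]
contact_force: [-0.5, -0.4, -1.0]
grip_width: 0.0353
gripper_force: 30.4
```

Emit:
send_rows --deltas '[{"dx":0,"dy":0,"dz":0,"rx":0,"ry":0,"rz":0},{"dx":0,"dy":0,"dz":0,"rx":0,"ry":0,"rz":0},{"dx":0,"dy":0,"dz":0,"rx":0,"ry":0,"rz":0}]'

```text
clock: 22.0
tcp_pos: [0.6002, 0.0474, 0.0569]
orientation: [-0.045, 3.14, 0.0]
contact_force: [-0.2, 0.0, -1.2]
grip_width: 0.0352
gripper_force: 30.4
```

Run:
```python
from h import *
f=grab('wrist','w15'); s=r.get_obs(); print(s['clock'],s['tcp_pos'],s['orientation'],s['contact_force'])
find(f,.02,.032,.026,['brass'],tag='pad line',amin=40);find(f,.045,.07,s['tcp_pos'][2]+.001,['brass'],tag='held')
cv2.imwrite('pics/w15.png',cv2.resize(f['frame'][130:320,160:360],(630,600),interpolation=cv2.INTER_CUBIC))
```

```text
22.05 [0.60020738 0.04744322 0.0569798 ] [-4.46190043e-02  3.14007867e+00  3.40081074e-04] [ 0.39573053 -0.19730678 -0.10824943]
pad line brass px [255. 182.] cen 580.7 46.7 rect 580.7 46.7 sz 38.5 48.6 th 1.6 corner/long dir k2 -88.3 k4 -43.3 k6 -29.3
pad line brass px [487. 257.] cen 617.9 203.7 rect 617.9 203.6 sz 7.9 7.4 th 58.6 corner/long dir k2 32.0 k4 10.5 k6 1.9
pad line brass px [500. 267.] cen 625.7 214.9 rect 625.7 214.7 sz 11.0 10.5 th 59.7 corner/long dir k2 63.0 k4 5.1 k6 4.3
pad line brass px [478. 275.] cen 632.0 201.7 rect 631.8 201.7 sz 5.5 6.2 th 1.6 corner/long dir k2 -49.9 k4 -40.6 k6 -29.9
pad line brass px [371. 357.] cen 707.0 139.5 rect 707.9 140.8 sz 25.4 8.0 th 51.0 corner/long dir k2 58.6 k4 9.9 k6 -7.9
held brass px [258. 242.] cen 599.0 47.7 rect 598.8 47.7 sz 66.6 37.4 th 1.6 corner/long dir k2 1.7 k4 -43.4 k6 1.7
```

View pics/w15.png

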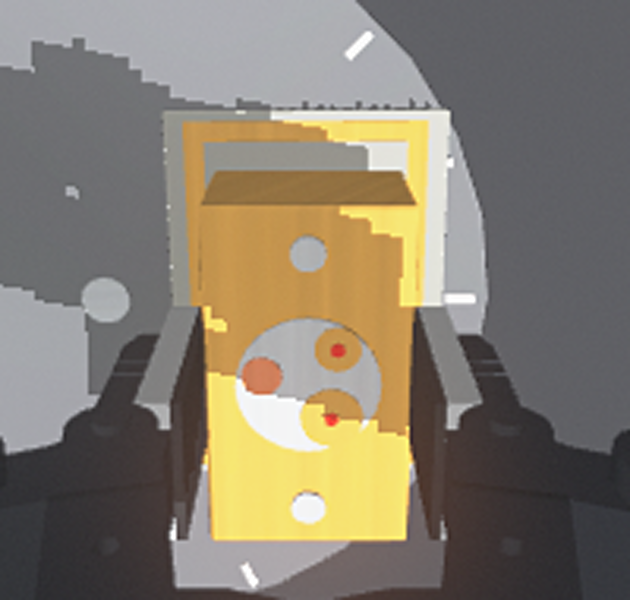

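The block is parallel to and centred in the outline: outline sides at 193 and 425, block edges at 204 and 415. I'll lower it in small steps, watching the force.

Emit:
send_rows --deltas '[{"dx":-0.3,"dy":-0.2,"dz":-2,"rx":0,"ry":0,"rz":0},{"dx":-0.3,"dy":-0.2,"dz":-4,"rx":0,"ry":0,"rz":0},{"dx":-0.3,"dy":-0.2,"dz":-5,"rx":0,"ry":0,"rz":0},{"dx":-0.3,"dy":-0.2,"dz":-5,"rx":0,"ry":0,"rz":0},{"dx":-0.3,"dy":-0.2,"dz":-5,"rx":0,"ry":0,"rz":0}]'

```text
clock: 22.47
tcp_pos: [0.5993, 0.0472, 0.0512]
orientation: [0.045, -3.141, 0.0]
contact_force: [0.3, 0.1, -1.6]
grip_width: 0.0353
gripper_force: 30.4
```

Emit:
send_rows --deltas '[{"dx":0,"dy":0,"dz":-0.5,"rx":0,"ry":0,"rz":0},{"dx":0,"dy":0,"dz":-1,"rx":0,"ry":0,"rz":0},{"dx":0,"dy":0,"dz":-1,"rx":0,"ry":0,"rz":0},{"dx":0,"dy":0,"dz":-1,"rx":0,"ry":0,"rz":0}]'

```text
clock: 22.8
tcp_pos: [0.5994, 0.0472, 0.0503]
orientation: [-0.045, 3.141, -0.0]
contact_force: [0.2, -0.4, -0.2]
grip_width: 0.0352
gripper_force: 30.4
```

Emit:
send_rows --deltas '[{"dx":0,"dy":0,"dz":-0.5,"rx":0,"ry":0,"rz":0},{"dx":0,"dy":0,"dz":-0.5,"rx":0,"ry":0,"rz":0},{"dx":0,"dy":0,"dz":-0.5,"rx":0,"ry":0,"rz":0}]'

```text
clock: 23.05
tcp_pos: [0.5994, 0.0472, 0.0498]
orientation: [0.045, -3.141, -0.0]
contact_force: [-0.4, -0.2, -1.4]
grip_width: 0.0351
gripper_force: 30.4
```

Emit:
send_rows --deltas '[{"dx":0,"dy":0,"dz":-0.5,"rx":0,"ry":0,"rz":0},{"dx":0,"dy":0,"dz":-0.5,"rx":0,"ry":0,"rz":0},{"dx":0,"dy":0,"dz":-0.5,"rx":0,"ry":0,"rz":0}]'

```text
clock: 23.3
tcp_pos: [0.5994, 0.0472, 0.0493]
orientation: [-0.045, 3.141, 0.0]
contact_force: [-0.2, 0.4, -0.8]
grip_width: 0.0352
gripper_force: 30.4
```

Emit:
send_rows --deltas '[{"dx":0,"dy":0,"dz":-0.4,"rx":0,"ry":0,"rz":0},{"dx":0,"dy":0,"dz":-0.4,"rx":0,"ry":0,"rz":0},{"dx":0,"dy":0,"dz":-0.4,"rx":0,"ry":0,"rz":0}]'

```text
clock: 23.55
tcp_pos: [0.5996, 0.0472, 0.0492]
orientation: [-0.044, 3.141, 0.0]
contact_force: [-0.7, -1.3, 2.4]
grip_width: 0.0353
gripper_force: 30.9
```

Contact is light (2.4 N). Release, lift straight up, and check.

Emit:
send_rows --deltas '[{"dx":0,"dy":0,"dz":0,"rx":0,"ry":0,"rz":0},{"dx":0,"dy":0,"dz":0,"rx":0,"ry":0,"rz":0},{"dx":0,"dy":0,"dz":0,"rx":0,"ry":0,"rz":0},{"dx":0,"dy":0,"dz":0,"rx":0,"ry":0,"rz":0}]' --jaw 54

```text
clock: 23.88
tcp_pos: [0.5993, 0.0472, 0.0488]
orientation: [0.045, -3.141, 0.0]
contact_force: [0.8, 0.7, -0.6]
grip_width: 0.0538
gripper_force: 0.0
```

Emit:
send_rows --deltas '[{"dx":0,"dy":0,"dz":10,"rx":0,"ry":0,"rz":0},{"dx":0,"dy":0,"dz":35,"rx":0,"ry":0,"rz":0},{"dx":0,"dy":0,"dz":70,"rx":0,"ry":0,"rz":0},{"dx":0,"dy":0,"dz":100,"rx":0,"ry":0,"rz":0},{"dx":0,"dy":0,"dz":115,"rx":0,"ry":0,"rz":0}]'

```text
clock: 24.3
tcp_pos: [0.6012, 0.047, 0.1684]
orientation: [-0.044, 3.136, 0.001]
contact_force: [0.4, 0.0, 0.3]
grip_width: 0.054
gripper_force: 0.0
```

Emit:
send_rows --deltas '[{"dx":0,"dy":0,"dz":0,"rx":0,"ry":0,"rz":0},{"dx":0,"dy":0,"dz":0,"rx":0,"ry":0,"rz":0},{"dx":0,"dy":0,"dz":0,"rx":0,"ry":0,"rz":0}]'

```text
clock: 24.55
tcp_pos: [0.5987, 0.0473, 0.1633]
orientation: [0.045, -3.14, 0.0]
contact_force: [0.1, -0.7, -0.4]
grip_width: 0.0542
gripper_force: 0.0
```

Run:
```python
from h import *
f=grab('wrist','w16'); s=r.get_obs(); print(s['clock'],s['tcp_pos'],s['orientation'])
find(f,.022,.032,.026,['brass'],tag='line');find(f,.044,.058,.050,['brass'],tag='blk')
cv2.imwrite('pics/w16.png',f['frame'])
```

```text
24.6 [0.59843039 0.04725498 0.16280598] [ 4.49127456e-02 -3.13909466e+00  4.80246363e-04]
line brass px [215.  23.] cen 451.4 5.6 rect 451.5 5.6 sz 10.4 10.2 th 49.4 corner/long dir k2 3.7 k4 8.3 k6 1.3
line brass px [256. 178.] cen 600.4 47.1 rect 601.5 47.4 sz 79.5 48.2 th 1.8 corner/long dir k2 0.5 k4 -42.4 k6 -2.5
line brass px [ 55. 294.] cen 735.8 -185.3 rect 735.9 -185.3 sz 24.1 26.6 th 35.2 corner/long dir k2 -46.0 k4 -3.4 k6 28.9
blk brass px [258. 191.] cen 599.7 47.4 rect 599.7 47.5 sz 63.3 35.9 th 1.7 corner/long dir k2 2.6 k4 -43.1 k6 2.5
```

View pics/w16.png

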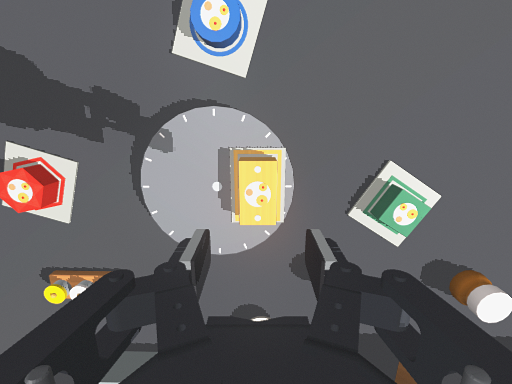

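All four carriers are in place: the oblong is within 0.3 mm and 0.2° of its outline, and the turntable angle is unchanged. In the picture it sits at (258,192) inside its outline, and the loupe and oil stand are untouched. Handing in.

```bash
python3 -c "
from h import *
print(r.hand_in())"
```

```text
the job is handed in; nothing more can be done
None
```

The job is handed in, verdict not shown: green, red and brass measured within about 0.7 mm and 1° of their outlines, and the blue round carrier, which I left untrimmed, about 1.1–1.6 mm off centre. The turntable did not turn, and nothing came near the loupe or oil stand.

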